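# Set out the chocolate bars on the stepped display stand in stock-rack order

## Robot

A 6-joint arm with a two-finger parallel gripper is mounted at the origin on a cart in front of the work surface, level with it; the furniture and walls round the work are solid. World frame = base frame: x ahead of the robot, y to its left, z up, the work surface at z = 0. Lengths are in m, angles in rad, forces in N, time in s.
With the tool pointing down it reaches from about 0.35 to 0.975 m from the base axis. Payload 4.9 kg.
Tool frame: the origin (TCP) lies between the finger pads; the fingertips stand 22 mm ahead of it and the grasp point (between the pads) lies 3 mm ahead of it; z points along the fingers, y is the line along which they close (so a half turn about z gives the same grasp; the last joint's range is limited). The gripper opens to 85 mm and grips with 20 to 120 N. Pads are 22 mm wide; open, the fingers measure 114 mm over their backs; the gripper's body (76 mm by 85 mm) begins 54 mm behind the grasp point. The pads swing forward as they close: fully open they stand 13 mm farther back than shut.
Start: joints at [1.025, 0.053, 1.613, -0, 1.476, -0.119], TCP at [0.259, 0.569, 0.253] pointing down, gripper open.
Joint ranges: [-3.01, 3.01], [-1.01, 2.22], [0.06, 2.58], [-1.02, 4.17], [0.09, 2.62], [-3.14, 3.14]. Speed limits (rad/s): [2.57, 2.57, 3.14, 3.14, 3.14, 3.14].

## Interface

Orientations are given as a unit quaternion [w, x, y, z].
In Python, from plant import state, grab_frame, get_calibration, job_done, recognise, regions_of gives the robot as it stands.
- The arm moves only by the tool apply_moves, never from a script. Its argument "targets" is a list of rows, each an object with "translation": the shift along the tool's x, y, z normalised to -1 to 1, where 1 is 100 mm, a list of three; "twist": the turn about the tool's z normalised to -1 to 1, where 1 is 0.1 rad; "hand": the opening, from 0 (shut) to 1 (fully open). A call has 1 to 8 rows; each row shifts and turns the commanded pose from where the row before left it, along the tool's axes as they then stand; what a row does not reach is not made up. A row lasts 1/10 s, in which the tool goes at most 50 mm and 8.59 degrees, less where a joint would pass 70% of its speed; a pose out of reach is approached as far as the arm can. A call with a number of a shift or a turn outside -1 to 1 is refused whole. A call with a gripper value outside its range is refused whole. The fingers move at their own pace and stop on an object; the grip force is fixed at half the most. Time passes only in rows, so rows that do not move let the fingers close. It gives the time, the measured TCP pose, the force, the opening and the grip force at its end, in the units of the state.
- state(): the state, without advancing time (a new reading comes with each control period).
- grab_frame(name): name is "scene" or "top" or "wrist"; returns the picture (384x512x3 uint8, red, green, blue); there is no depth.
- get_calibration(name): a dict with "camera_matrix" (3x3 intrinsics, pixels), "pose" (4x4, takes a point from camera to world coordinates). Camera axes: x right, y up, looking along -z (the intrinsics and any distortion apply to the point x, -y, -z); pixel columns grow to the right and rows downward; lengths in m; the calibration is good to about 2 mm. The wrist camera is an equidistant fisheye: a pixel r from the principal point sees the ray r / f radians off the axis. A picture is of the moment at which its call begins: read the wrist's pose just before it. get_calibration takes no time and is no camera call; for the wrist camera it gives the pose at the moment of the call.
- job_done(): hands the job in; it is judged then, once.
Trained networks look in the newest picture that a camera, given by its name, has taken for a name from the list of things; names that differ only in an ending like _2 or _b are one class to them, and where a whole thing is asked for, a point or a joint stands for the part that bears it (a point fixed in the world has none). Each returns a list of dicts, best first, with "score" (0 to 1); they miss things now and then, are a little off and sometimes report something else, mostly with a low value. They report only what shows in the picture. A call takes as long as a camera call. They do not tell look-alikes from the thing itself.
- recognise(camera, query): "point" ([x, y, z] in m, in world coordinates, good to about 4 mm: the middle of the surface that is visible of it).
- regions_of(camera, query): "pixels" (384x512 bool, what is visible of it).
The state is a dict: "time": time; "joint_pos": joint angles; "joint_vel": joint speeds; "joint_efforts": joint torques, N m; "tool_pos": TCP position; "tool_rot": TCP orientation; "contact_force": force on the tool from outside, world axes, zero at the start; "ft_torque": the same for the moment, N m; "gripper_width": opening from 0.0 (shut) to 1.0 (fully open); "grasp_force": force on a finger pad.
Only numpy, scipy, OpenCV 4.12 (cv2) and the standard library are available. Lean on these libraries where they do the work, as an engineer would, in place of code of your own. Each camera call takes 0.05 s, during which the arm holds its last target. There are 200 camera calls.

## Task

Move the four chocolate bars from the pale stock rack into the dark stepped display stand, keeping their order from front to back: the bar in the rack's front slot (nearest you) goes into the stand's front, lowest slot, the next one behind it, and so on to the highest slot at the back. The coloured tickets on the rack go on showing each flavour's place in that order. Each bar must end standing on its long edge, fully down in the middle of its slot, let go and at rest.

Things in the scene. Friction and masses are not known exactly. Their poses are not given: they have to be found in the camera images.
- bar_blue_center (a point): centre of the loose chocolate bar in the blue wrapper: a rigid slab 140 long, 64 wide, 11 mm thick, about 85 g, standing on its long edge in one slot of the stock rack, its pale label to the rack's front. Own axes: x across the 64 mm width (up while it stands), y along the 140 mm, z through the thickness out of the label. Its centre is 32 mm above its lower edge when it stands
- bar_green_center (a point): centre of the loose chocolate bar in the green wrapper: a rigid slab 140 long, 64 wide, 11 mm thick, about 85 g, standing on its long edge in one slot of the stock rack, its pale label to the rack's front. Own axes: x across the 64 mm width (up while it stands), y along the 140 mm, z through the thickness out of the label. Its centre is 32 mm above its lower edge when it stands
- bar_orange_center (a point): centre of the loose chocolate bar in the orange wrapper: a rigid slab 140 long, 64 wide, 11 mm thick, about 85 g, standing on its long edge in one slot of the stock rack, its pale label to the rack's front. Own axes: x across the 64 mm width (up while it stands), y along the 140 mm, z through the thickness out of the label. Its centre is 32 mm above its lower edge when it stands
- bar_dark_center (a point): centre of the loose chocolate bar in the dark brown, almost black, wrapper: a rigid slab 140 long, 64 wide, 11 mm thick, about 85 g, standing on its long edge in one slot of the stock rack, its pale label to the rack's front. Own axes: x across the 64 mm width (up while it stands), y along the 140 mm, z through the thickness out of the label. Its centre is 32 mm above its lower edge when it stands
- ticket_blue: the stock rack's flavour ticket for the blue bar: a small leaning clip of the wrapper's colour, 18 mm wide and 28 mm high, fixed to the rack (it stays). Origin: centre of its underside. Axes as the stock rack's. It marks one slot of the stock rack: the middle of that slot lies 18 mm further along the rack's +x and 62.5 mm to the rack's -y
- ticket_green: the stock rack's flavour ticket for the green bar: a small leaning clip of the wrapper's colour, 18 mm wide and 28 mm high, fixed to the rack (it stays). Origin: centre of its underside. Axes as the stock rack's. It marks one slot of the stock rack: the middle of that slot lies 18 mm further along the rack's +x and 62.5 mm to the rack's -y
- ticket_orange: the stock rack's flavour ticket for the orange bar: a small leaning clip of the wrapper's colour, 18 mm wide and 28 mm high, fixed to the rack (it stays). Origin: centre of its underside. Axes as the stock rack's. It marks one slot of the stock rack: the middle of that slot lies 18 mm further along the rack's +x and 62.5 mm to the rack's -y
- ticket_dark: the stock rack's flavour ticket for the dark brown bar: a small leaning clip of the wrapper's colour, 18 mm wide and 28 mm high, fixed to the rack (it stays). Origin: centre of its underside. Axes as the stock rack's. It marks one slot of the stock rack: the middle of that slot lies 18 mm further along the rack's +x and 62.5 mm to the rack's -y
- stock_rack: pale wooden rack, fixed, 187 mm long: two toothed combs 9 mm thick at y = -48 and +48 mm, open between for fingers. Origin: centre of its underside; its own -x is its front (towards the robot, yaw up to 0.3), +y left. Four slots 15 mm wide run along its y, at x = -69, -23, +23, +69 mm, front to back; slot floors 10, tooth tops 42, top edges of the bars 74 mm high
- display_stand: dark wooden stepped stand, fixed, empty; combs as the stock rack's. Origin: centre of its underside; its own -x is its front (towards the robot, yaw up to 0.3), +y left. Four slots 15 mm wide run along its y, at x = -69, -23, +23, +69 mm, front to back. Slot floors rise: 10, 20, 30, 40 mm (a seated bar's centre: 42, 52, 62, 72 mm). Teeth are 32 mm above the floor behind them, the last 72 mm high
Things that resemble listed ones, but are neither listed nor needed, are in the scene too. Of the things shaped like the ticket_orange, the orange one is meant.

How it is judged:
At the end, for the whole second after the job is handed in: Each bar is in the stand's slot of the same number, from the front, as its ticket's rack slot: within 8 mm front to back, 15 mm sideways, 5 mm of seated height; upright within 0.2 rad, along the slot within 0.15 rad; at rest, not touched by the fingers (((x of ticket_blue in the frame of stock_rack between -0.097 and -0.077 m and x of bar_blue_center in the frame of display_stand between -0.077 and -0.061 m and y of bar_blue_center in the frame of display_stand between -0.015 and 0.015 m and z of bar_blue_center in the frame of display_stand between 0.037 and 0.047 m) or (x of ticket_blue in the frame of stock_rack between -0.051 and -0.031 m and x of bar_blue_center in the frame of display_stand between -0.031 and -0.015 m and y of bar_blue_center in the frame of display_stand between -0.015 and 0.015 m and z of bar_blue_center in the frame of display_stand between 0.047 and 0.057 m) or (x of ticket_blue in the frame of stock_rack between -0.005 and 0.015 m and x of bar_blue_center in the frame of display_stand between 0.015 and 0.031 m and y of bar_blue_center in the frame of display_stand between -0.015 and 0.015 m and z of bar_blue_center in the frame of display_stand between 0.057 and 0.067 m) or (x of ticket_blue in the frame of stock_rack between 0.041 and 0.061 m and x of bar_blue_center in the frame of display_stand between 0.061 and 0.077 m and y of bar_blue_center in the frame of display_stand between -0.015 and 0.015 m and z of bar_blue_center in the frame of display_stand between 0.067 and 0.077 m)) and angle between the x axis of each of bar_blue_center, bar_green_center, bar_orange_center, bar_dark_center and the z axis of display_stand, either way round below 0.2 rad and angle between the y axis of each of bar_blue_center, bar_green_center, bar_orange_center, bar_dark_center and the y axis of display_stand, either way round below 0.15 rad and linear speed of each of bar_blue, bar_green, bar_orange, bar_dark below 0.02 m/s and contact force between each of bar_blue, bar_green, bar_orange, bar_dark and the fingers below 0.2 N and ((x of ticket_green in the frame of stock_rack between -0.097 and -0.077 m and x of bar_green_center in the frame of display_stand between -0.077 and -0.061 m and y of bar_green_center in the frame of display_stand between -0.015 and 0.015 m and z of bar_green_center in the frame of display_stand between 0.037 and 0.047 m) or (x of ticket_green in the frame of stock_rack between -0.051 and -0.031 m and x of bar_green_center in the frame of display_stand between -0.031 and -0.015 m and y of bar_green_center in the frame of display_stand between -0.015 and 0.015 m and z of bar_green_center in the frame of display_stand between 0.047 and 0.057 m) or (x of ticket_green in the frame of stock_rack between -0.005 and 0.015 m and x of bar_green_center in the frame of display_stand between 0.015 and 0.031 m and y of bar_green_center in the frame of display_stand between -0.015 and 0.015 m and z of bar_green_center in the frame of display_stand between 0.057 and 0.067 m) or (x of ticket_green in the frame of stock_rack between 0.041 and 0.061 m and x of bar_green_center in the frame of display_stand between 0.061 and 0.077 m and y of bar_green_center in the frame of display_stand between -0.015 and 0.015 m and z of bar_green_center in the frame of display_stand between 0.067 and 0.077 m)) and ((x of ticket_orange in the frame of stock_rack between -0.097 and -0.077 m and x of bar_orange_center in the frame of display_stand between -0.077 and -0.061 m and y of bar_orange_center in the frame of display_stand between -0.015 and 0.015 m and z of bar_orange_center in the frame of display_stand between 0.037 and 0.047 m) or (x of ticket_orange in the frame of stock_rack between -0.051 and -0.031 m and x of bar_orange_center in the frame of display_stand between -0.031 and -0.015 m and y of bar_orange_center in the frame of display_stand between -0.015 and 0.015 m and z of bar_orange_center in the frame of display_stand between 0.047 and 0.057 m) or (x of ticket_orange in the frame of stock_rack between -0.005 and 0.015 m and x of bar_orange_center in the frame of display_stand between 0.015 and 0.031 m and y of bar_orange_center in the frame of display_stand between -0.015 and 0.015 m and z of bar_orange_center in the frame of display_stand between 0.057 and 0.067 m) or (x of ticket_orange in the frame of stock_rack between 0.041 and 0.061 m and x of bar_orange_center in the frame of display_stand between 0.061 and 0.077 m and y of bar_orange_center in the frame of display_stand between -0.015 and 0.015 m and z of bar_orange_center in the frame of display_stand between 0.067 and 0.077 m)) and ((x of ticket_dark in the frame of stock_rack between -0.097 and -0.077 m and x of bar_dark_center in the frame of display_stand between -0.077 and -0.061 m and y of bar_dark_center in the frame of display_stand between -0.015 and 0.015 m and z of bar_dark_center in the frame of display_stand between 0.037 and 0.047 m) or (x of ticket_dark in the frame of stock_rack between -0.051 and -0.031 m and x of bar_dark_center in the frame of display_stand between -0.031 and -0.015 m and y of bar_dark_center in the frame of display_stand between -0.015 and 0.015 m and z of bar_dark_center in the frame of display_stand between 0.047 and 0.057 m) or (x of ticket_dark in the frame of stock_rack between -0.005 and 0.015 m and x of bar_dark_center in the frame of display_stand between 0.015 and 0.031 m and y of bar_dark_center in the frame of display_stand between -0.015 and 0.015 m and z of bar_dark_center in the frame of display_stand between 0.057 and 0.067 m) or (x of ticket_dark in the frame of stock_rack between 0.041 and 0.061 m and x of bar_dark_center in the frame of display_stand between 0.061 and 0.077 m and y of bar_dark_center in the frame of display_stand between -0.015 and 0.015 m and z of bar_dark_center in the frame of display_stand between 0.067 and 0.077 m))).
It also fails if it takes over 96 s, if anything falls off the work surface, if the arm or the gripper's body presses on something with over 40 N, if the wrist force passes 120 N, or if a joint passes its speed limit or range.

## Working session

There is one attempt and no reset: what is moved stays moved. The work goes in short steps, Python scripts to look and compute and a tool call to move; the robot and the scene stay as the last step left them, time stands still between calls to the robot, and variables do not carry over. Pictures are saved under pics/ and viewed, at most 14 in all, crops included, and the job is handed in when it is done.

Besides the shell and the picture viewer there is one more tool, called in YAML: its name, and indented under it one key for each argument. apply_moves: Moves the arm, as the interface text tells. Its arguments: {"type":"object","properties":{"targets":{"type":"array"}},"required":["targets"]}

```bash
mkdir -p pics; ls; python3 - <<'E'
from plant import *
import cv2,numpy as np
s=state();print(s)
for c in("scene","top"):
    f=grab_frame(c);cv2.imwrite(f"pics/{c}0.png",f[:,:,::-1])
    k=get_calibration(c);print(c,k["camera_matrix"],np.round(k["pose"],3), [q for q in k if q not in("camera_matrix","pose")])
    for n in("stock_rack","display_stand","bar_blue_center","bar_green_center","bar_orange_center","bar_dark_center","ticket_blue","ticket_green","ticket_orange","ticket_dark"):
        print(n,[(np.round(d["point"],3).tolist(),round(d["score"],2)) for d in recognise(c,n)])
E
```

```text
pics
{'time': 0.0, 'joint_pos': array([ 1.02500023e+00,  5.33625553e-02,  1.61431719e+00,  4.72940285e-05,
        1.47601885e+00, -1.18981929e-01]), 'joint_vel': array([ 0.00103732,  0.00094064,  0.00064177,  0.00123618, -0.00094565,
        0.0011033 ]), 'joint_efforts': array([ 9.44128733e-04, -3.93686306e+01, -3.70179141e+01,  1.20095306e-04,
        7.04934428e-03, -1.90685569e-05]), 'tool_pos': array([0.25840237, 0.56843204, 0.2520456 ]), 'tool_rot': array([-3.65836956e-04,  2.11793012e-01,  9.77313978e-01, -9.87656617e-04]), 'contact_force': array([-0.94824511, -0.17040573, -0.18578165]), 'ft_torque': array([3.76037920e-02, 1.16684691e-02, 7.96946616e-05]), 'grasp_force': 0.0, 'gripper_width': 0.9991218050932433}
scene [[453.18682195   0.         257.90523652]
 [  0.         453.18682195 192.82480451]
 [  0.           0.           1.        ]] [[ 0.483  0.457 -0.747 -0.337]
 [-0.876  0.255 -0.41  -0.325]
 [ 0.003  0.852  0.524  0.629]
 [ 0.     0.     0.     1.   ]] []
stock_rack [([0.437, -0.098, 0.02], 0.66)]
display_stand []
bar_blue_center [([0.579, -0.059, 0.065], 0.57)]

[... 508 characters left out ...]
-0.175  0.294]
 [-1.     0.019  0.024  0.129]
 [ 0.027  0.174  0.984  1.063]
 [ 0.     0.     0.     1.   ]] []
stock_rack [([0.515, -0.079, 0.003], 0.82)]
display_stand [([0.527, 0.27, 0.007], 0.97), ([0.555, 0.003, 0.019], 0.73)]
bar_blue_center [([0.581, -0.055, 0.071], 0.71)]
bar_green_center [([0.537, -0.068, 0.07], 0.72)]
bar_orange_center [([0.451, -0.091, 0.073], 0.92)]
bar_dark_center [([0.491, -0.075, 0.07], 0.69)]
ticket_blue [([0.491, -0.076, 0.07], 0.56), ([0.551, 0.001, 0.017], 0.4)]
ticket_green [([0.449, -0.088, 0.071], 0.62)]
ticket_orange [([0.358, -0.045, 0.021], 0.67), ([0.418, -0.03, 0.02], 0.62), ([0.373, 0.03, 0.016], 0.51)]
ticket_dark [([0.462, -0.023, 0.019], 0.63)]
```

```bash
python3 - <<'E'
import cv2
a=cv2.imread("pics/top0.png");cv2.imwrite("pics/top0b.png",cv2.resize(a,(800,600),interpolation=cv2.INTER_CUBIC))
E
```

```text
(no output)
```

View pics/top0b.png

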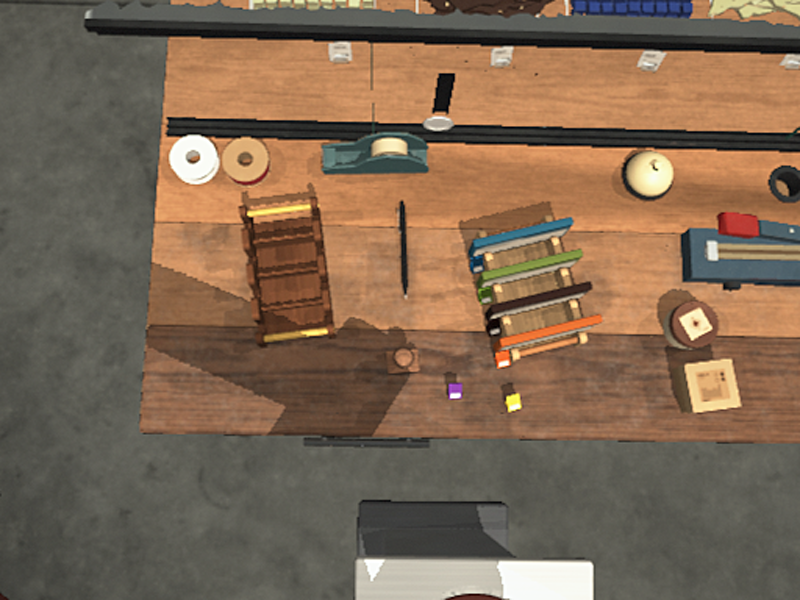

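View pics/scene0.png

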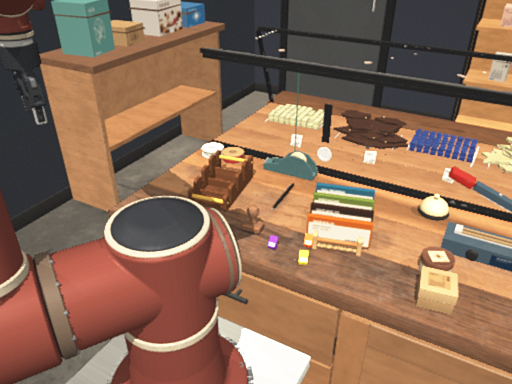

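The rack holds, front to back: orange (top view ~550,330), dark (540,305), green (530,265) and blue (520,235). Each has a matching ticket at its left front. The purple (455,390) and yellow (513,402) clips are decoys, and the stand is at about (288,270). Next I check the overhead rail, write a move planner and go above the stand for a close look.

```bash
cat > h.py <<'E'
from plant import *
import numpy as np, cv2
from scipy.spatial.transform import Rotation as R
def rot(s): q=s["tool_rot"]; return R.from_quat([q[1],q[2],q[3],q[0]]).as_matrix()
def yaw(M): return np.arctan2(M[1,1],M[0,1])   # angle of the closing line
def plan(target,yt=None,step=0.045,hand=None):
    """rows (tool axes, normalised) from the present pose to target; yt = angle of the closing line"""
    s=state(); M=rot(s); p=s["tool_pos"].copy(); t=np.array(target)
    d=0 if yt is None else (yt-yaw(M)+np.pi/2)%np.pi-np.pi/2
    n=int(max(np.ceil(np.linalg.norm(t-p)/step),np.ceil(abs(d)/0.1),1))
    print("from",np.round(p,4),"yaw",round(yaw(M),4),"turn",round(d,4),"n",n)
    tw=np.round(-d/n*10,2)
    for i in range(n):
        v=np.round(M.T@((t-p)/(n-i))*10,3); p=p+M@v/10
        print('{"translation":%s,"twist":%g,"hand":%s},'%(v.tolist(),tw,hand))
        M=M@R.from_rotvec([0,0,tw/10]).as_matrix()
def ray(cam,uv,k=None):
    k=k or get_calibration(cam); K,P=k["camera_matrix"],k["pose"]
    x,y=(uv[0]-K[0,2])/K[0,0],(uv[1]-K[1,2])/K[1,1]
    if cam=="wrist":
        r=np.hypot(x,y); f=np.sin(r)/max(r,1e-9); d=np.array([x*f,-y*f,-np.cos(r)])
    else: d=np.array([x,-y,-1.])
    return P[:3,3],P[:3,:3]@d
def onplane(cam,uv,z,k=None):
    o,d=ray(cam,uv,k); return o+d*(z-o[2])/d[2]
def project(cam,X,k=None):
    k=k or get_calibration(cam); K,P=k["camera_matrix"],k["pose"]
    c=(np.atleast_2d(X)-P[:3,3])@P[:3,:3]; x,y,z=c[:,0],-c[:,1],-c[:,2]
    if cam=="wrist": r=np.hypot(x,y); s=np.arctan2(r,z)/np.maximum(r,1e-9)
    else: s=1/z
    return np.c_[K[0,0]*x*s+K[0,2],K[1,1]*y*s+K[1,2]]
E
python3 - <<'E'
from h import *
for a,b in (((58,13),(202,51)),((90/1.5625,30/1.5625),(202,54))):
    o1,d1=ray("top",a);o2,d2=ray("scene",b)
    t=np.linalg.lstsq(np.c_[d1,-d2],o2-o1,rcond=None)[0];print(o1+d1*t[0],o2+d2*t[1])
print("base rail",onplane("top",(110,80),0.0),onplane("top",(500,93),0.0))
k=get_calibration("wrist");s=state();M=rot(s);P=k["pose"]
print(k["camera_matrix"],np.round(M.T@(P[:3,3]-s["tool_pos"]),4),np.round(M.T@P[:3,:3],3))
plan([0.50,0.265,0.26],0.13,hand=0.4)
E
```

```text
[0.7447354  0.45060793 0.29415912] [0.74297214 0.45305254 0.29414845]
[0.73755433 0.45340894 0.28675576] [0.73926552 0.45102581 0.28673715]
base rail [0.75387955 0.44182302 0.        ] [ 0.7453199  -0.46219663  0.        ]
[[297.31863964   0.         253.68288082]
 [  0.         297.31863964 188.98498629]
 [  0.           0.           1.        ]] [ 0.0725 -0.0015 -0.1203] [[-0.     0.959  0.285]
 [ 1.     0.001 -0.001]
 [-0.001  0.285 -0.959]]
from [0.2587 0.5689 0.2533] yaw 1.144 turn -1.014 n 11
{"translation":[-0.314, -0.161, -0.006],"twist":0.92,"hand":0.4},
{"translation":[-0.327, -0.131, -0.006],"twist":0.92,"hand":0.4},
{"translation":[-0.338, -0.101, -0.006],"twist":0.92,"hand":0.4},
{"translation":[-0.346, -0.069, -0.006],"twist":0.92,"hand":0.4},
{"translation":[-0.351, -0.037, -0.006],"twist":0.92,"hand":0.4},
{"translation":[-0.353, -0.004, -0.006],"twist":0.92,"hand":0.4},
{"translation":[-0.352, 0.028, -0.006],"twist":0.92,"hand":0.4},
{"translation":[-0.348, 0.06, -0.006],"twist":0.92,"hand":0.4},
{"translation":[-0.34, 0.092, -0.006],"twist":0.92,"hand":0.4},
{"translation":[-0.331, 0.123, -0.006],"twist":0.92,"hand":0.4},
{"translation":[-0.318, 0.152, -0.007],"twist":0.92,"hand":0.4},
```

apply_moves:
  targets:
    - {"translation":[-0.314,-0.161,-0.006],"twist":0.92,"hand":0.4}
    - {"translation":[-0.327,-0.131,-0.006],"twist":0.92,"hand":0.4}
    - {"translation":[-0.338,-0.101,-0.006],"twist":0.92,"hand":0.4}
    - {"translation":[-0.346,-0.069,-0.006],"twist":0.92,"hand":0.4}
    - {"translation":[-0.351,-0.037,-0.006],"twist":0.92,"hand":0.4}
    - {"translation":[-0.353,-0.004,-0.006],"twist":0.92,"hand":0.4}
    - {"translation":[-0.352,0.028,-0.006],"twist":0.92,"hand":0.4}
    - {"translation":[-0.348,0.06,-0.006],"twist":0.92,"hand":0.4}

```text
time: 1.9
tool_pos: [0.435, 0.3466, 0.2583]
tool_rot: [0.0, 0.551, 0.835, 0.0]
contact_force: [0.1, -0.7, -0.1]
gripper_width: 0.405
grasp_force: 0.0
```

apply_moves:
  targets:
    - {"translation":[-0.34,0.092,-0.006],"twist":0.92,"hand":0.4}
    - {"translation":[-0.331,0.123,-0.006],"twist":0.92,"hand":0.4}
    - {"translation":[-0.318,0.152,-0.007],"twist":0.92,"hand":0.4}
    - {"translation":[0,0,0],"twist":0,"hand":0.4}
    - {"translation":[0,0,0],"twist":0,"hand":0.4}

```text
time: 2.4
tool_pos: [0.5003, 0.2646, 0.26]
tool_rot: [-0.0, 0.659, 0.752, 0.0]
contact_force: [-0.9, -0.1, -0.2]
gripper_width: 0.402
grasp_force: 0.0
```

```bash
python3 - <<'E'
from h import *
import pickle
k=get_calibration("wrist");f=grab_frame("wrist")
pickle.dump((k,f),open("w1.pkl","wb"))
cv2.imwrite("pics/w1.png",cv2.resize(f[:,:,::-1],(800,600),interpolation=cv2.INTER_CUBIC))
s=state();print(s["tool_pos"],yaw(rot(s)),s["gripper_width"],s["time"])
E
```

```text
[0.49983094 0.26515684 0.25992449] 0.1323401093687329 0.40208408275945284 2.45
```

View pics/w1.png

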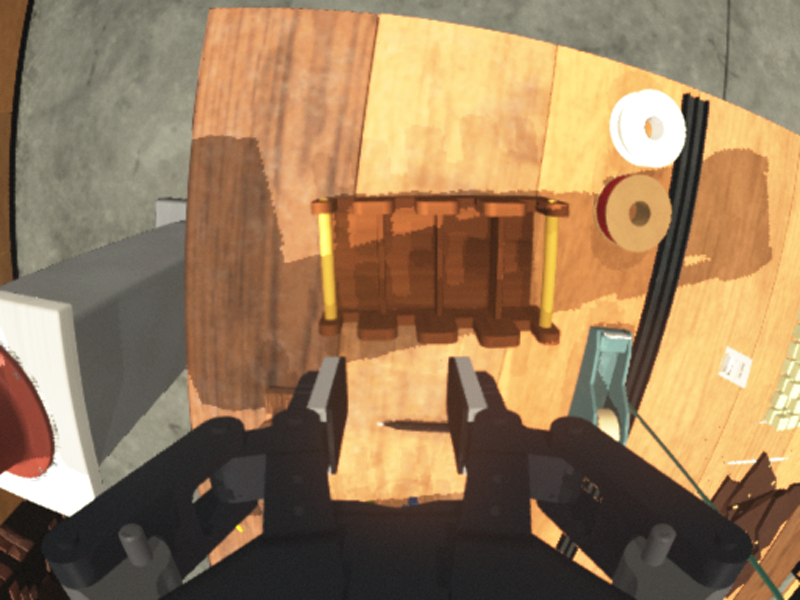

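The wrist view shows the stand at (315–570, 195–345), with all five teeth on each comb and the yellow end rods visible. I'll zoom in to mark tooth corners.

```bash
python3 - <<'E'
import cv2,pickle
k,f=pickle.load(open("w1.pkl","rb"))
c=f[120:225,190:375,::-1];c=cv2.convertScaleAbs(c,alpha=1.3)
c=cv2.resize(c,None,fx=4.3,fy=4.3,interpolation=cv2.INTER_CUBIC);cv2.imwrite("pics/w1c.png",c);print(c.shape)
E
```

```text
(452, 796, 3)
```

View pics/w1c.png

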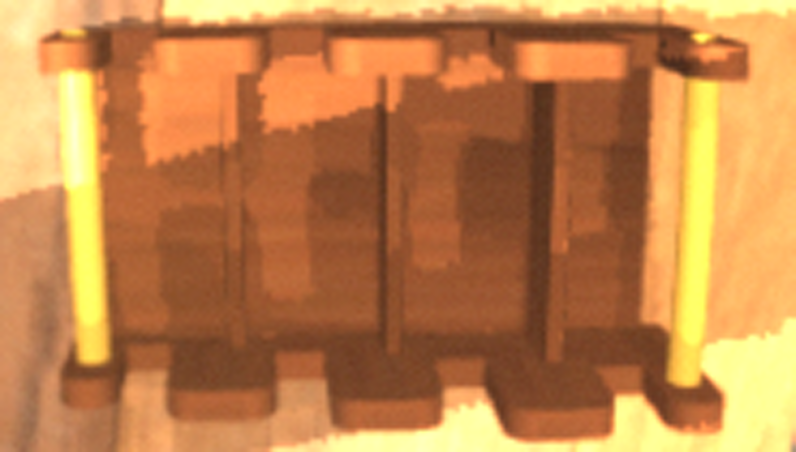

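```bash
cat > fit.py <<'E'
from h import *
import pickle
from scipy.optimize import least_squares
TE=[(-93.5,-76.5),(-61.5,-30.5),(-15.5,15.5),(30.5,61.5),(76.5,93.5)]
def w(p,P):
    P=np.asarray(P,float)/1000; c,s=np.cos(p[2]),np.sin(p[2])
    return np.c_[p[0]+c*P[:,0]-s*P[:,1],p[1]+s*P[:,0]+c*P[:,1],P[:,2]]
def fit(k,obs,p0,cam="wrist"):
    """obs: (model xyz mm, axis 0=u 1=v, pixel)"""
    P=[o[0] for o in obs]; ax=np.array([o[1] for o in obs]); v=np.array([o[2] for o in obs])
    f=lambda p: project(cam,w(p,P),k)[np.arange(len(ax)),ax]-v
    r=least_squares(f,p0,loss="soft_l1",x_scale=[.01,.01,.1]); return r.x,f(r.x)
E
cat > stand.py <<'E'
from fit import *
k,f=pickle.load(open("w1.pkl","rb"))
H=[42,52,62,72,72]
U=lambda x:x/4.3+190-.4
V=lambda y:y/4.3+120-.4
right=[(62,120),(170,274),(333,441),(505,612),(662,722)]; rv=[405,418,428,438,430]
left=[(38,105),(155,262),(328,441),(513,628),(665,748)]
obs=[]
for i in range(5):
    for j in (0,1):
        obs.append(((TE[i][j],-48,H[i]),0,U(right[i][j]))); obs.append(((TE[i][j],48,H[i]),0,U(left[i][j])))
    m=sum(TE[i])/2
    obs.append(((m,-52.5,H[i]),1,V(rv[i]))); obs.append(((m,52.5,H[i]),1,V(37)))
p,r=fit(k,obs,[.52,.27,.13]); print(np.round(p,4)); print(np.round(r,1))
img=cv2.convertScaleAbs(cv2.resize(f[:,:,::-1][120:225,190:375],None,fx=4.3,fy=4.3,interpolation=cv2.INTER_CUBIC),alpha=1.3)
for i in range(5):
    for s in (-48,48):
        q=project("wrist",w(p,[(TE[i][a],s+b,H[i]) for a,b in((0,-4.5),(1,-4.5),(1,4.5),(0,4.5))]),k)
        q=(q-[189.6,119.6])*4.3; cv2.polylines(img,[q.astype(int)],True,(255,255,0),1)
cv2.imwrite("pics/w1fit.png",img)
E
python3 stand.py
```

```text
[0.5288 0.2611 0.1567]
[-2.1 -2.2 -1.9 -3.3  0.8  0.4 -2.1 -2.8 -0.2  0.3  0.2 -0.3 -0.9 -1.1
  0.7  1.4  0.1 -0.6  0.   0.   1.6  1.6 -0.3  0.   2.3  6.2  2.   1.5
  0.1  0.5]
```

View pics/w1fit.png

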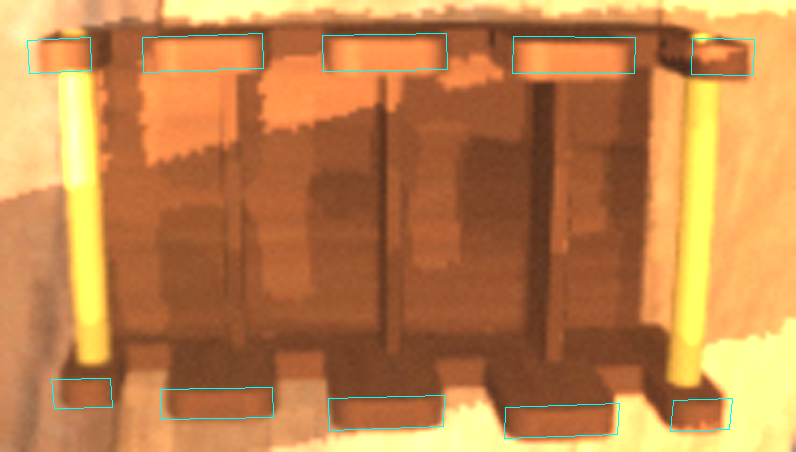

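```bash
cat >> stand.py <<'E'
obs2=[o for n,o in enumerate(obs) if n not in (25,)]
ax=np.array([o[1] for o in obs2]);v=np.array([o[2] for o in obs2]);P=np.array([o[0] for o in obs2])
def g(q):
    X=P.copy().astype(float)
    e=np.array([ (1 if any(abs(x-t[1])<.1 for t in TE) else -1 if any(abs(x-t[0])<.1 for t in TE) else 0) for x in X[:,0]])
    X[:,0]-=e*q[3]*10   # chamfer
    W=w(q[:3],X); W[:,2]+=q[4]
    return project("wrist",W,k)[np.arange(len(ax)),ax]-v
r=least_squares(g,[.5288,.2611,.157,0,0],loss="soft_l1",x_scale=[.01,.01,.1,.1,.01]);print(np.round(r.x,4),np.round(g(r.x),1))
r=least_squares(lambda q:g(np.r_[q,0]),[.5288,.2611,.157,0],loss="soft_l1",x_scale=[.01,.01,.1,.1]);print(np.round(r.x,4))
E
python3 stand.py
python3 - <<'E'
from h import *
plan([0.495,-0.06,0.26],0.27,hand=0.4)
E
```

```text
[0.5288 0.2611 0.1567]
[-2.1 -2.2 -1.9 -3.3  0.8  0.4 -2.1 -2.8 -0.2  0.3  0.2 -0.3 -0.9 -1.1
  0.7  1.4  0.1 -0.6  0.   0.   1.6  1.6 -0.3  0.   2.3  6.2  2.   1.5
  0.1  0.5]
[ 0.5297  0.2599  0.1545  0.0586 -0.0064] [-0.2  0.1 -1.2 -2.2 -0.2  0.9 -0.6 -0.9 -0.1  0.7 -0.8  0.3 -0.   0.
  0.1  0.9 -0.9  0.2  0.1  0.3  0.2  0.3 -1.2  0.9  1.7  0.2 -0.4 -0.7
  1.4]
[0.529  0.2612 0.1554 0.113 ]
from [0.4998 0.2652 0.2599] yaw 0.1323 turn 0.1377 n 8
{"translation":[-0.402, -0.06, -0.0],"twist":-0.17,"hand":0.4},
{"translation":[-0.401, -0.066, -0.0],"twist":-0.17,"hand":0.4},
{"translation":[-0.4, -0.073, -0.0],"twist":-0.17,"hand":0.4},
{"translation":[-0.399, -0.08, -0.0],"twist":-0.17,"hand":0.4},
{"translation":[-0.397, -0.087, -0.0],"twist":-0.17,"hand":0.4},
{"translation":[-0.395, -0.094, -0.001],"twist":-0.17,"hand":0.4},
{"translation":[-0.394, -0.1, -0.0],"twist":-0.17,"hand":0.4},
{"translation":[-0.392, -0.107, -0.001],"twist":-0.17,"hand":0.4},
```

Stand pose: (0.529, 0.261), yaw 0.155. Next, the rack.

apply_moves:
  targets:
    - {"translation":[-0.402,-0.06,0],"twist":-0.17,"hand":0.4}
    - {"translation":[-0.401,-0.066,0],"twist":-0.17,"hand":0.4}
    - {"translation":[-0.4,-0.073,0],"twist":-0.17,"hand":0.4}
    - {"translation":[-0.399,-0.08,0],"twist":-0.17,"hand":0.4}
    - {"translation":[-0.397,-0.087,0],"twist":-0.17,"hand":0.4}
    - {"translation":[-0.395,-0.094,0],"twist":-0.17,"hand":0.4}
    - {"translation":[-0.394,-0.1,0],"twist":-0.17,"hand":0.4}
    - {"translation":[-0.392,-0.107,0],"twist":-0.17,"hand":0.4}

```text
time: 3.25
tool_pos: [0.4948, -0.0603, 0.2602]
tool_rot: [0.0, 0.605, 0.796, 0.0]
contact_force: [-0.4, -0.1, -0.3]
gripper_width: 0.397
grasp_force: 0.0
```

apply_moves:
  targets:
    - {"translation":[0,0,0],"twist":0,"hand":0.4}
    - {"translation":[0,0,0],"twist":0,"hand":0.4}

```text
time: 3.45
tool_pos: [0.495, -0.0596, 0.26]
tool_rot: [-0.0, 0.606, 0.795, 0.0]
contact_force: [-0.7, -0.7, -0.1]
gripper_width: 0.398
grasp_force: 0.0
```

```bash
python3 - <<'E'
from h import *
import pickle
k=get_calibration("wrist");f=grab_frame("wrist")
pickle.dump((k,f),open("w2.pkl","wb"))
s=state();print(s["tool_pos"],yaw(rot(s)),s["gripper_width"],s["time"])
for n in("blue","green","orange","dark"):
    print(n,[(np.round(d["point"],3).tolist(),round(d["score"],2)) for d in recognise("wrist",f"bar_{n}_center")])
c=f[105:245,170:385,::-1]
cv2.imwrite("pics/w2c.png",cv2.resize(c,None,fx=3.7,fy=3.7,interpolation=cv2.INTER_CUBIC))
E
```

```text
[ 0.49500516 -0.05899     0.25995915] 0.2692507593375023 0.39724352272191527 3.5
blue [([0.579, -0.052, 0.072], 0.83)]
green [([0.537, -0.058, 0.074], 0.59)]
orange [([0.449, -0.077, 0.076], 0.64)]
dark [([0.493, -0.072, 0.076], 0.78)]
```

View pics/w2c.png

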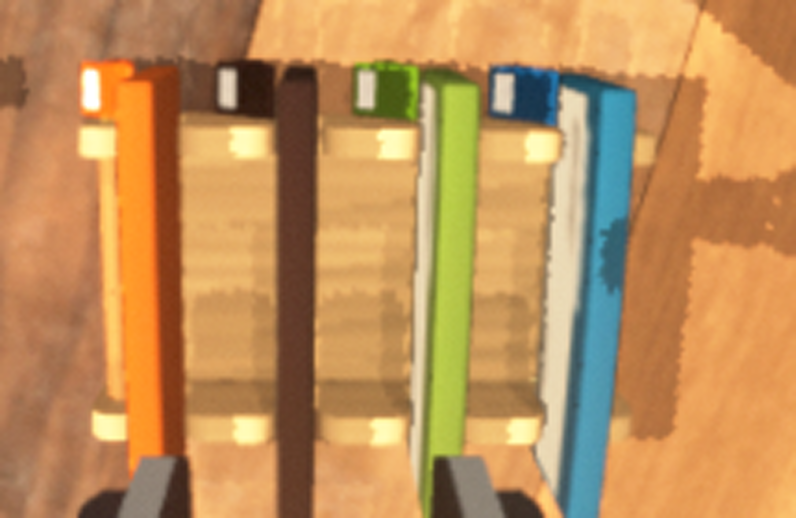

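```bash
python3 - <<'E'
from fit import *
k,f=pickle.load(open("w2.pkl","rb"))
L=dict(orange=((139,84),(150,455)),dark=((298,72),(296,510)),green=((457,80),(445,450)),blue=((613,86),(583,510)))
X=[]
for i,(n,(a,b)) in enumerate(L.items()):
    A,B=[onplane("wrist",(u/3.7+170-.4,v/3.7+105-.4),.074,k)[:2] for u,v in(a,b)]
    d=A-B;print(n,np.round(A,4),np.round(B,4),"yaw",round(np.arctan2(-d[0],d[1]),3),"centre",np.round(A-.07*d/np.linalg.norm(d),4))
# rack teeth tops
right=[(93,128),(187,273),(321,410),(468,544),(610,632)];left=[(79,115),(182,273),(325,417),(480,558),(632,655)]
obs=[]
U=lambda x:x/3.7+170-.4
V=lambda y:y/3.7+105-.4
for i in (1,2,3):
    for j in (0,1):
        obs.append(((TE[i][j],-48,42),0,U(right[i][j])));obs.append(((TE[i][j],48,42),0,U(left[i][j])))
    m=sum(TE[i])/2
    obs.append(((m,-52.5,42),1,V(443)))
    obs.append(((m,43.5,42),1,V(158)))
obs+=[((-93.5,48,42),0,U(79)),((93.5,48,42),0,U(655)),((-93.5,-48,42),0,U(93)),((93.5,-48,42),0,U(632))]
p,r=fit(k,obs,[.515,-.07,.25]);print(np.round(p,4),np.round(r,1))
print(np.round(w(p,[(x,0,74) for x in(-69,-23,23,69)]),4))
E
```

```text
orange [ 0.4353 -0.027 ] [ 0.4637 -0.1354] yaw 0.257 centre [ 0.453  -0.0947]
dark [ 0.4774 -0.0125] [ 0.5117 -0.1414] yaw 0.26 centre [ 0.4954 -0.0802]
green [ 0.5206 -0.0026] [ 0.5502 -0.1099] yaw 0.269 centre [ 0.5392 -0.0701]
blue [0.5643 0.0089] [ 0.5997 -0.1188] yaw 0.271 centre [ 0.583  -0.0585]
[ 0.5182 -0.0763  0.263 ] [-1.1 -2.   0.7  0.3  0.1 -0.3 -0.1 -0.6  0.9  1.5  0.2 -0.2 -2.7 -2.6
  1.1  2.5  0.1  0.5 -1.3  2.1 -1.   1.6]
[[ 0.4516 -0.0942  0.074 ]
 [ 0.496  -0.0822  0.074 ]
 [ 0.5404 -0.0703  0.074 ]
 [ 0.5848 -0.0583  0.074 ]]
```

```bash
cat > go.py <<'E'
from h import *
import json,sys
RK=(.5182,-.0763,.263); ST=(.529,.2608,.155)
def at(p,x,y=0): c,s=np.cos(p[2]),np.sin(p[2]); return [p[0]+c*x-s*y,p[1]+s*x+c*y]
SX=[-.069,-.023,.023,.069]
def path(wps):
    """wps: (xyz, yaw, hand, max step m/row, holds)"""
    s=state(); M=rot(s); p=s["tool_pos"].copy(); print(s["time"],np.round(p,4),round(yaw(M),4)); rows=[]
    for t,yt,hand,step,hold in wps:
        t=np.array(t); d=(yt-yaw(M)+np.pi/2)%np.pi-np.pi/2
        n=int(max(np.ceil(np.linalg.norm(t-p)/step-.05),np.ceil(abs(d)/.1),0)); tw=round(-d/n*10,2) if n else 0
        if abs(tw)<.01: tw=0
        for i in range(n):
            v=np.round(M.T@((t-p)/(n-i))*10,3)+0.; p=p+M@v/10; M=M@R.from_rotvec([0,0,tw/10]).as_matrix()
            rows.append({"translation":v.tolist(),"twist":tw,"hand":hand})
        rows+=[{"translation":[0,0,0],"twist":0,"hand":hand}]*hold
    for i in range(0,len(rows),8): print(json.dumps(rows[i:i+8]))
E
python3 - <<'E'
from go import *
x=at(RK,SX[0]);print(x)
path([(x+[.125],.263,.4,.045,1),(x+[.063],.263,.4,.022,1),(x+[.063],.263,.0,.02,4)])
E
```

```text
[np.float64(0.45157260716699993), np.float64(-0.0942385206825171)]
3.7 [ 0.4951 -0.0587  0.26  ] 0.2704
[{"translation": [-0.057, -0.129, 0.337], "twist": 0.02, "hand": 0.4}, {"translation": [-0.057, -0.128, 0.338], "twist": 0.02, "hand": 0.4}, {"translation": [-0.057, -0.128, 0.337], "twist": 0.02, "hand": 0.4}, {"translation": [-0.057, -0.129, 0.338], "twist": 0.02, "hand": 0.4}, {"translation": [0, 0, 0], "twist": 0, "hand": 0.4}, {"translation": [0.0, 0.0, 0.207], "twist": 0, "hand": 0.4}, {"translation": [0.0, 0.0, 0.206], "twist": 0, "hand": 0.4}, {"translation": [0.0, 0.0, 0.207], "twist": 0, "hand": 0.4}]
[{"translation": [0, 0, 0], "twist": 0, "hand": 0.4}, {"translation": [0.0, 0.0, 0.0], "twist": -0.01, "hand": 0.0}, {"translation": [0, 0, 0], "twist": 0, "hand": 0.0}, {"translation": [0, 0, 0], "twist": 0, "hand": 0.0}, {"translation": [0, 0, 0], "twist": 0, "hand": 0.0}, {"translation": [0, 0, 0], "twist": 0, "hand": 0.0}]
```

apply_moves:
  targets:
    - {"translation":[-0.057,-0.129,0.337],"twist":0.02,"hand":0.4}
    - {"translation":[-0.057,-0.128,0.338],"twist":0.02,"hand":0.4}
    - {"translation":[-0.057,-0.128,0.337],"twist":0.02,"hand":0.4}
    - {"translation":[-0.057,-0.129,0.338],"twist":0.02,"hand":0.4}
    - {"translation":[0,0,0],"twist":0,"hand":0.4}
    - {"translation":[0,0,0],"twist":0,"hand":0.4}

```text
time: 4.3
tool_pos: [0.4516, -0.095, 0.1253]
tool_rot: [-0.0, 0.609, 0.793, 0.0]
contact_force: [-0.2, 0.6, 1.6]
gripper_width: 0.399
grasp_force: 0.0
```

```bash
python3 - <<'E'
from h import *
f=grab_frame("wrist");s=state();print(s["tool_pos"],s["contact_force"],s["gripper_width"])
cv2.imwrite("pics/w3.png",cv2.resize(f[:,:,::-1],(800,600),interpolation=cv2.INTER_CUBIC))
E
```

```text
[ 0.45285679 -0.09537102  0.12687023] [0.28346965 0.14960336 0.16065441] 0.402398969349273
```

View pics/w3.png

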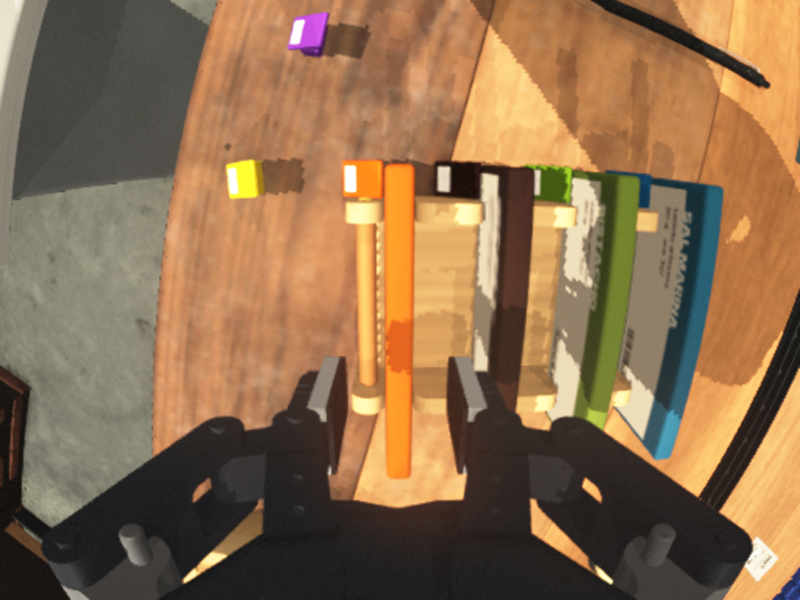

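The orange bar is centred between the fingers (bar ~400, pads 345/450), so I descend and grip.

apply_moves:
  targets:
    - {"translation":[0,0,0.207],"twist":0,"hand":0.4}
    - {"translation":[0,0,0.206],"twist":0,"hand":0.4}
    - {"translation":[0,0,0.207],"twist":0,"hand":0.4}
    - {"translation":[0,0,0],"twist":0,"hand":0.4}

```text
time: 4.75
tool_pos: [0.4517, -0.095, 0.0629]
tool_rot: [-0.001, 0.609, 0.793, -0.0]
contact_force: [-0.3, 0.5, -1.1]
gripper_width: 0.399
grasp_force: 0.0
```

apply_moves:
  targets:
    - {"translation":[0,0,0],"twist":0,"hand":0}
    - {"translation":[0,0,0],"twist":0,"hand":0}
    - {"translation":[0,0,0],"twist":0,"hand":0}
    - {"translation":[0,0,0],"twist":0,"hand":0}
    - {"translation":[0,0,0],"twist":0,"hand":0}

```text
time: 5.25
tool_pos: [0.4534, -0.0961, 0.0655]
tool_rot: [0.002, 0.609, 0.793, 0.001]
contact_force: [0.3, 0.1, 7.1]
gripper_width: 0.118
grasp_force: 59.7
```

```bash
python3 - <<'E'
s=open("go.py").read()
s=s.replace('''    s=state(); M=rot(s); p=s["tool_pos"].copy(); print''','''    s=state(); p,y0=json.load(open("cmd.json")); p=np.array(p); c,q=np.cos(y0),np.sin(y0); M=np.array([[-q,c,0],[c,q,0],[0,0,-1.]])
    print("err",np.round(s["tool_pos"]-p,4),round(yaw(rot(s))-y0,4)); print''')
s=s.replace("    for i in range(0,len(rows),8)",'    json.dump([p.tolist(),yaw(M)],open("cmd.json","w"))\n    for i in range(0,len(rows),8)').replace("[[-q,c,0],[c,q,0],[0,0,-1.]]","[[-q,c,0],[c,q,0],[0,0,-1.]]")
open("go.py","w").write(s)
import json;json.dump([[.452,-.095,.063],.263],open("cmd.json","w"))
E
python3 - <<'E'
from go import *
print(np.round(rot(state()),2).tolist())
a=at(RK,SX[0]);b=at(ST,SX[0])
path([([.452,-.095,.168],.263,0,.04,0),(b+[.168],.155,0,.045,0),(b+[.13],.155,0,.04,2)])
E
```

```text
[[-0.26, 0.97, 0.0], [0.97, 0.26, -0.0], [-0.0, 0.0, -1.0]]
err [ 0.0014 -0.0011  0.0025] -0.003
5.25 [ 0.452 -0.095  0.063] 0.263
[{"translation": [0.0, 0.0, -0.35], "twist": 0, "hand": 0}, {"translation": [0.0, 0.0, -0.35], "twist": 0, "hand": 0}, {"translation": [0.0, 0.0, -0.35], "twist": 0, "hand": 0}, {"translation": [0.414, 0.123, 0.0], "twist": 0.14, "hand": 0}, {"translation": [0.415, 0.117, 0.0], "twist": 0.14, "hand": 0}, {"translation": [0.417, 0.111, 0.0], "twist": 0.14, "hand": 0}, {"translation": [0.419, 0.105, 0.0], "twist": 0.14, "hand": 0}, {"translation": [0.42, 0.1, 0.0], "twist": 0.14, "hand": 0}]
[{"translation": [0.421, 0.094, 0.0], "twist": 0.14, "hand": 0}, {"translation": [0.423, 0.087, 0.0], "twist": 0.14, "hand": 0}, {"translation": [0.423, 0.082, 0.0], "twist": 0.14, "hand": 0}, {"translation": [0.0, 0.0, 0.38], "twist": -0.04, "hand": 0}, {"translation": [0, 0, 0], "twist": 0, "hand": 0}, {"translation": [0, 0, 0], "twist": 0, "hand": 0}]
```

apply_moves:
  targets:
    - {"translation":[0,0,-0.35],"twist":0,"hand":0}
    - {"translation":[0,0,-0.35],"twist":0,"hand":0}
    - {"translation":[0,0,-0.35],"twist":0,"hand":0}
    - {"translation":[0.414,0.123,0],"twist":0.14,"hand":0}
    - {"translation":[0.415,0.117,0],"twist":0.14,"hand":0}
    - {"translation":[0.417,0.111,0],"twist":0.14,"hand":0}
    - {"translation":[0.419,0.105,0],"twist":0.14,"hand":0}
    - {"translation":[0.42,0.1,0],"twist":0.14,"hand":0}

```text
time: 6.05
tool_pos: [0.4573, 0.1217, 0.1685]
tool_rot: [0.0, 0.637, 0.771, 0.0]
contact_force: [-0.0, -0.2, -0.7]
gripper_width: 0.122
grasp_force: 60.9
```

apply_moves:
  targets:
    - {"translation":[0.421,0.094,0],"twist":0.14,"hand":0}
    - {"translation":[0.423,0.087,0],"twist":0.14,"hand":0}
    - {"translation":[0.423,0.082,0],"twist":0.14,"hand":0}
    - {"translation":[0,0,0.38],"twist":-0.04,"hand":0}
    - {"translation":[0,0,0],"twist":0,"hand":0}
    - {"translation":[0,0,0],"twist":0,"hand":0}

```text
time: 6.65
tool_pos: [0.4605, 0.2491, 0.1294]
tool_rot: [-0.001, 0.651, 0.759, -0.001]
contact_force: [-0.1, 0.4, -0.8]
gripper_width: 0.118
grasp_force: 60.8
```

```bash
python3 - <<'E'
from go import *
f=grab_frame("wrist");s=state();print(s["tool_pos"],yaw(rot(s)),s["contact_force"],s["gripper_width"],json.load(open("cmd.json")))
c=f[60:250,130:400,::-1]
cv2.imwrite("pics/w4.png",cv2.resize(c,None,fx=2.9,fy=2.9,interpolation=cv2.INTER_CUBIC))
E
```

```text
[0.46150263 0.24906743 0.13067105] 0.15122537011482284 [ 0.5376807   0.18129088 -0.21117168] 0.11733551900529735 [[0.46084675197316594, 0.2501240028028243, 0.13], 0.15499999999999994]
```

View pics/w4.png

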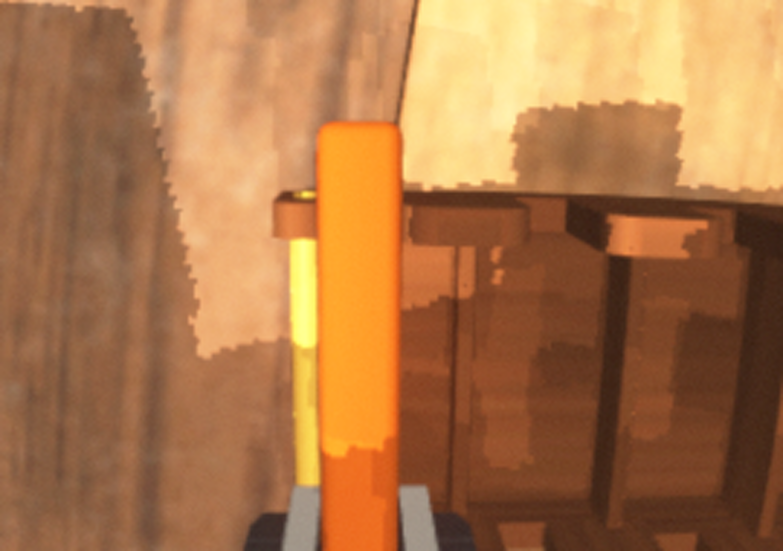

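```bash
python3 - <<'E'
from go import *
from fit import w,TE
k=get_calibration("wrist")
H=[42,52,62]
for i in range(3):
    q=(project("wrist",w(ST,[(TE[i][j],y,H[i]) for y in (52.5,43.5) for j in(0,1)]),k)+.4-[130,60])*2.9
    print(i,np.round(q).tolist())
print("bar top", np.round((project("wrist",[at(ST,-.069+a,.07)+[.141] for a in(-.0055,.0055)],k)+.4-[130,60])*2.9).tolist())
E
```

```text
0 [[259.0, 200.0], [329.0, 199.0], [260.0, 237.0], [329.0, 236.0]]
1 [[392.0, 203.0], [525.0, 204.0], [392.0, 241.0], [524.0, 242.0]]
2 [[598.0, 210.0], [723.0, 215.0], [597.0, 250.0], [721.0, 253.0]]
bar top [[315.0, 128.0], [403.0, 128.0]]
```

The left-comb teeth sit about 2 mm further back than predicted: tooth 2 is at 408–527 against 392–525, while the bar is where expected. I shift the stand estimate by that and insert.

```bash
sed -i 's/ST=(.529,.2608,.155)/ST=(.5307,.2611,.155)/' go.py; python3 - <<'E'
from go import *
b=at(ST,SX[0])
path([(b+[.12],.155,0,.04,1),(b+[.064],.155,0,.014,2)])
E
```

```text
err [ 0.0007 -0.0011  0.0007] -0.0038
6.7 [0.4608 0.2501 0.13  ] 0.155
[{"translation": [0.001, 0.017, 0.1], "twist": 0, "hand": 0}, {"translation": [0, 0, 0], "twist": 0, "hand": 0}, {"translation": [0.0, 0.0, 0.14], "twist": 0, "hand": 0}, {"translation": [0.0, 0.0, 0.14], "twist": 0, "hand": 0}, {"translation": [0.0, 0.0, 0.14], "twist": 0, "hand": 0}, {"translation": [0.0, 0.0, 0.14], "twist": 0, "hand": 0}, {"translation": [0, 0, 0], "twist": 0, "hand": 0}, {"translation": [0, 0, 0], "twist": 0, "hand": 0}]
```

apply_moves:
  targets:
    - {"translation":[0.001,0.017,0.1],"twist":0,"hand":0}
    - {"translation":[0,0,0],"twist":0,"hand":0}
    - {"translation":[0,0,0.14],"twist":0,"hand":0}
    - {"translation":[0,0,0.14],"twist":0,"hand":0}
    - {"translation":[0,0,0.04],"twist":0,"hand":0}

```text
time: 7.2
tool_pos: [0.4614, 0.2491, 0.0852]
tool_rot: [-0.001, 0.652, 0.759, -0.002]
contact_force: [-0.3, 0.1, -0.8]
gripper_width: 0.124
grasp_force: 60.8
```

apply_moves:
  targets:
    - {"translation":[0,0,0.1],"twist":0,"hand":0}
    - {"translation":[0,0,0.1],"twist":0,"hand":0}
    - {"translation":[0,0,0.04],"twist":0,"hand":0}
    - {"translation":[0,0,0],"twist":0,"hand":0}
    - {"translation":[0,0,0],"twist":0,"hand":0}

```text
time: 7.7
tool_pos: [0.4632, 0.2498, 0.0655]
tool_rot: [-0.0, 0.651, 0.759, -0.001]
contact_force: [-5.7, -2.3, 10.4]
gripper_width: 0.119
grasp_force: 62.6
```

apply_moves:
  targets:
    - {"translation":[0,0,0],"twist":0,"hand":0.2}
    - {"translation":[0,0,0],"twist":0,"hand":0.3}
    - {"translation":[0,0,0],"twist":0,"hand":0.35}
    - {"translation":[0,0,0],"twist":0,"hand":0.35}

```text
time: 8.1
tool_pos: [0.4628, 0.2498, 0.0636]
tool_rot: [-0.0, 0.651, 0.759, -0.0]
contact_force: [0.2, -0.7, -0.0]
gripper_width: 0.346
grasp_force: 0.0
```

```bash
python3 - <<'E'
from go import *
s=state();print(s["contact_force"],s["tool_pos"],s["gripper_width"])
b=at(ST,SX[0]);a=at(RK,SX[1])
path([(b+[.135],.155,.35,.04,0),(a+[.135],.263,.4,.045,0),(a+[.12],.263,.4,.045,2),(a+[.064],.263,.4,.02,1)])
E
```

```text
[ 0.21703776 -0.72755217 -0.02046651] [0.46282951 0.24981496 0.06364593] 0.3459515338882627
err [ 0.0003 -0.0007 -0.0004] -0.003
8.1 [0.4625 0.2505 0.064 ] 0.155
[{"translation": [0.0, 0.0, -0.355], "twist": 0, "hand": 0.35}, {"translation": [0.0, 0.0, -0.355], "twist": 0, "hand": 0.35}, {"translation": [-0.417, -0.023, 0.0], "twist": -0.14, "hand": 0.4}, {"translation": [-0.417, -0.029, 0.0], "twist": -0.14, "hand": 0.4}, {"translation": [-0.417, -0.034, 0.0], "twist": -0.14, "hand": 0.4}, {"translation": [-0.416, -0.04, 0.0], "twist": -0.14, "hand": 0.4}, {"translation": [-0.416, -0.046, 0.0], "twist": -0.14, "hand": 0.4}, {"translation": [-0.415, -0.052, 0.0], "twist": -0.14, "hand": 0.4}]
[{"translation": [-0.414, -0.058, 0.0], "twist": -0.14, "hand": 0.4}, {"translation": [-0.413, -0.064, 0.0], "twist": -0.14, "hand": 0.4}, {"translation": [0.0, 0.0, 0.15], "twist": 0.04, "hand": 0.4}, {"translation": [0, 0, 0], "twist": 0, "hand": 0.4}, {"translation": [0, 0, 0], "twist": 0, "hand": 0.4}, {"translation": [0.0, 0.0, 0.187], "twist": 0, "hand": 0.4}, {"translation": [0.0, 0.0, 0.186], "twist": 0, "hand": 0.4}, {"translation": [0.0, 0.0, 0.187], "twist": 0, "hand": 0.4}]
[{"translation": [0, 0, 0], "twist": 0, "hand": 0.4}]
```

apply_moves:
  targets:
    - {"translation":[0,0,-0.355],"twist":0,"hand":0.35}
    - {"translation":[0,0,-0.355],"twist":0,"hand":0.35}

```text
time: 8.3
tool_pos: [0.4617, 0.2494, 0.134]
tool_rot: [-0.001, 0.651, 0.759, -0.002]
contact_force: [0.0, 0.5, -0.1]
gripper_width: 0.348
grasp_force: 0.0
```

```bash
python3 - <<'E'
from go import *
import pickle
k=get_calibration("wrist");f=grab_frame("wrist");pickle.dump((k,f),open("w5.pkl","wb"))
c=f[60:250,130:400,::-1]
cv2.imwrite("pics/w5.png",cv2.resize(c,None,fx=2.9,fy=2.9,interpolation=cv2.INTER_CUBIC))
print([(np.round(d["point"],3),d["score"]) for d in recognise("wrist","bar_orange_center")])
E
```

```text
[(array([0.461, 0.262, 0.076]), 0.92)]
```

View pics/w5.png

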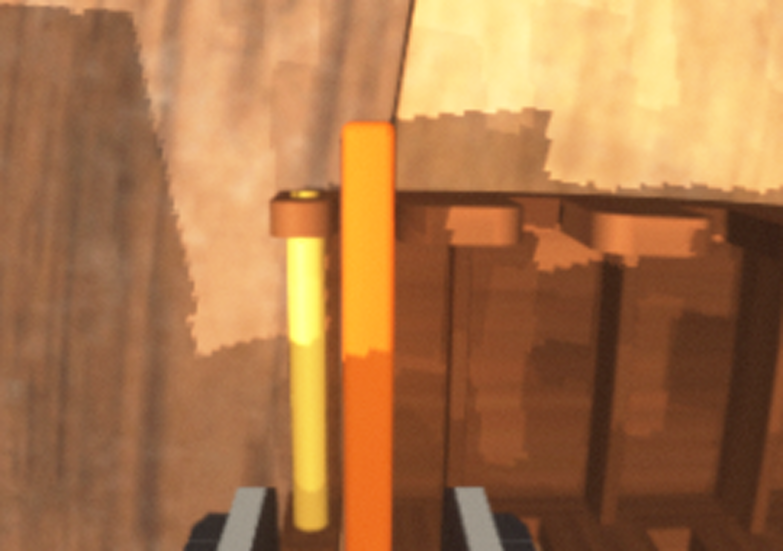

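The orange bar stands fully down in the front slot (bar 342–393, between the first tooth and the second). Next is the dark bar.

apply_moves:
  targets:
    - {"translation":[-0.417,-0.023,0],"twist":-0.14,"hand":0.4}
    - {"translation":[-0.417,-0.029,0],"twist":-0.14,"hand":0.4}
    - {"translation":[-0.417,-0.034,0],"twist":-0.14,"hand":0.4}
    - {"translation":[-0.416,-0.04,0],"twist":-0.14,"hand":0.4}
    - {"translation":[-0.416,-0.046,0],"twist":-0.14,"hand":0.4}
    - {"translation":[-0.415,-0.052,0],"twist":-0.14,"hand":0.4}
    - {"translation":[-0.414,-0.058,0],"twist":-0.14,"hand":0.4}
    - {"translation":[-0.413,-0.064,0],"twist":-0.14,"hand":0.4}

```text
time: 9.2
tool_pos: [0.495, -0.0847, 0.1343]
tool_rot: [-0.0, 0.608, 0.794, -0.0]
contact_force: [0.9, -0.6, 0.2]
gripper_width: 0.399
grasp_force: 0.0
```

apply_moves:
  targets:
    - {"translation":[0,0,0.15],"twist":0.04,"hand":0.4}
    - {"translation":[0,0,0],"twist":0,"hand":0.4}
    - {"translation":[0,0,0],"twist":0,"hand":0.4}

```text
time: 9.5
tool_pos: [0.4945, -0.0819, 0.1186]
tool_rot: [-0.001, 0.609, 0.793, -0.0]
contact_force: [0.6, -0.7, -0.5]
gripper_width: 0.395
grasp_force: 0.0
```

```bash
python3 - <<'E'
from go import *
import pickle
k,_=pickle.load(open("w5.pkl","rb"))
def rel(p,X): c,s=np.cos(p[2]),np.sin(p[2]);d=X[:2]-np.array(p[:2]);return np.round([c*d[0]+s*d[1],-s*d[0]+c*d[1]],4)
for u,v in((368,122),(368,520)): print("orange rel stand",rel(ST,onplane("wrist",(u/2.9+129.6,v/2.9+59.6),.074,k)))
k=get_calibration("wrist");f=grab_frame("wrist");pickle.dump((k,f),open("w6.pkl","wb"))
s=state();print(s["tool_pos"],yaw(rot(s)),s["contact_force"])
# edges of the dark bar: masks
m=regions_of("wrist","bar_dark_center")
for r in m[:2]:
    y,x=np.nonzero(r["pixels"]);print(r["score"],x.min(),x.max(),y.min(),y.max())
    for row in (125,150,175,200,220):
        xs=np.nonzero(r["pixels"][row])[0]; print(row,xs.min() if len(xs) else None,xs.max() if len(xs) else None)
e=[project("wrist",[at(RK,SX[1]+a,b)+[.074]],k).round(1).tolist() for b in(.07,0) for a in(-.0055,.0055)];print(e)
E
```

```text
orange rel stand [-0.069   0.0713]
orange rel stand [-0.0691 -0.0182]
[ 0.49498017 -0.08178608  0.11929134] 0.2613988123895006 [0.36162327 0.79485244 0.26313379]
0.74 246 267 107 313
125 246 267
150 247 267
175 248 266
200 248 266
220 247 266
0.28 343 371 108 132
125 347 369
150 None None
175 None None
200 None None
220 None None
[[[247.5, 107.3]], [[267.5, 107.3]], [[248.4, 226.0]], [[266.6, 225.9]]]
```

apply_moves:
  targets:
    - {"translation":[0,0,0.187],"twist":0,"hand":0.4}
    - {"translation":[0,0,0.186],"twist":0,"hand":0.4}
    - {"translation":[0,0,0.187],"twist":0,"hand":0.4}
    - {"translation":[0,0,0],"twist":0,"hand":0.4}

```text
time: 10.0
tool_pos: [0.4936, -0.0813, 0.0616]
tool_rot: [-0.002, 0.609, 0.793, -0.001]
contact_force: [0.6, -0.1, 0.4]
gripper_width: 0.4
grasp_force: 0.0
```

apply_moves:
  targets:
    - {"translation":[0,0,0],"twist":0,"hand":0}
    - {"translation":[0,0,0],"twist":0,"hand":0}
    - {"translation":[0,0,0],"twist":0,"hand":0}
    - {"translation":[0,0,0],"twist":0,"hand":0}
    - {"translation":[0,0,0],"twist":0,"hand":0}

```text
time: 10.5
tool_pos: [0.4964, -0.0831, 0.0653]
tool_rot: [0.001, 0.609, 0.793, 0.001]
contact_force: [-0.6, 1.8, 5.3]
gripper_width: 0.123
grasp_force: 60.0
```

```bash
python3 - <<'E'
from go import *
a=at(RK,SX[1]);b=at(ST,SX[1])
path([(a+[.18],.263,0,.04,0),(b+[.18],.155,0,.045,0),(b+[.131],.155,0,.03,2),(b+[.075],.155,0,.014,2)])
E
```

```text
err [ 0.0004 -0.0008  0.0013] -0.003
10.5 [ 0.496  -0.0823  0.064 ] 0.263
[{"translation": [0.0, 0.0, -0.387], "twist": 0, "hand": 0}, {"translation": [0.0, 0.0, -0.386], "twist": 0, "hand": 0}, {"translation": [0.0, 0.0, -0.387], "twist": 0, "hand": 0}, {"translation": [0.406, 0.125, 0.0], "twist": 0.14, "hand": 0}, {"translation": [0.408, 0.119, 0.0], "twist": 0.14, "hand": 0}, {"translation": [0.41, 0.113, 0.0], "twist": 0.14, "hand": 0}, {"translation": [0.411, 0.108, 0.0], "twist": 0.14, "hand": 0}, {"translation": [0.413, 0.102, 0.0], "twist": 0.14, "hand": 0}]
[{"translation": [0.414, 0.096, 0.0], "twist": 0.14, "hand": 0}, {"translation": [0.415, 0.091, 0.0], "twist": 0.14, "hand": 0}, {"translation": [0.417, 0.084, 0.0], "twist": 0.14, "hand": 0}, {"translation": [0.0, 0.0, 0.245], "twist": -0.02, "hand": 0}, {"translation": [0.0, 0.0, 0.245], "twist": -0.02, "hand": 0}, {"translation": [0, 0, 0], "twist": 0, "hand": 0}, {"translation": [0, 0, 0], "twist": 0, "hand": 0}, {"translation": [0.0, 0.0, 0.14], "twist": 0, "hand": 0}]
[{"translation": [0.0, 0.0, 0.14], "twist": 0, "hand": 0}, {"translation": [0.0, 0.0, 0.14], "twist": 0, "hand": 0}, {"translation": [0.0, 0.0, 0.14], "twist": 0, "hand": 0}, {"translation": [0, 0, 0], "twist": 0, "hand": 0}, {"translation": [0, 0, 0], "twist": 0, "hand": 0}]
```

apply_moves:
  targets:
    - {"translation":[0,0,-0.387],"twist":0,"hand":0}
    - {"translation":[0,0,-0.386],"twist":0,"hand":0}
    - {"translation":[0,0,-0.387],"twist":0,"hand":0}
    - {"translation":[0.406,0.125,0],"twist":0.14,"hand":0}
    - {"translation":[0.408,0.119,0],"twist":0.14,"hand":0}
    - {"translation":[0.41,0.113,0],"twist":0.14,"hand":0}
    - {"translation":[0.411,0.108,0],"twist":0.14,"hand":0}
    - {"translation":[0.413,0.102,0],"twist":0.14,"hand":0}

```text
time: 11.3
tool_pos: [0.5032, 0.1308, 0.1798]
tool_rot: [0.0, 0.637, 0.771, -0.0]
contact_force: [0.7, 0.1, -1.1]
gripper_width: 0.119
grasp_force: 63.3
```

apply_moves:
  targets:
    - {"translation":[0.414,0.096,0],"twist":0.14,"hand":0}
    - {"translation":[0.415,0.091,0],"twist":0.14,"hand":0}
    - {"translation":[0.417,0.084,0],"twist":0.14,"hand":0}
    - {"translation":[0,0,0.245],"twist":-0.02,"hand":0}
    - {"translation":[0,0,0.245],"twist":-0.02,"hand":0}
    - {"translation":[0,0,0],"twist":0,"hand":0}
    - {"translation":[0,0,0],"twist":0,"hand":0}

```text
time: 12.0
tool_pos: [0.508, 0.2564, 0.1305]
tool_rot: [-0.0, 0.651, 0.759, -0.001]
contact_force: [-0.2, 0.6, -0.2]
gripper_width: 0.124
grasp_force: 63.1
```

```bash
python3 - <<'E'
from go import *
from fit import w,TE
k=get_calibration("wrist");f=grab_frame("wrist");s=state();print(s["tool_pos"],yaw(rot(s)),s["gripper_width"],s["time"])
img=cv2.resize(f[60:250,130:400,::-1],None,fx=2.9,fy=2.9,interpolation=cv2.INTER_CUBIC)
for i,h in enumerate([42,52,62,72,72]):
    q=(project("wrist",w(ST,[(TE[i][a],48+b,h) for a,b in((0,-4.5),(1,-4.5),(1,4.5),(0,4.5))]),k)+.4-[130,60])*2.9
    cv2.polylines(img,[q.astype(int)],True,(255,255,0),1)
q=(project("wrist",[at(ST,SX[1]+a,b)+[.143] for a,b in((-.0055,.02),(-.0055,.0715),(.0055,.0715),(.0055,.02))],k)+.4-[130,60])*2.9
cv2.polylines(img,[q.astype(int)],True,(0,255,0),1)
cv2.imwrite("pics/w7.png",img)
E
```

```text
[0.5088763  0.25660962 0.13176775] 0.15151403920889525 0.12058339596730472 12.05
```

View pics/w7.png

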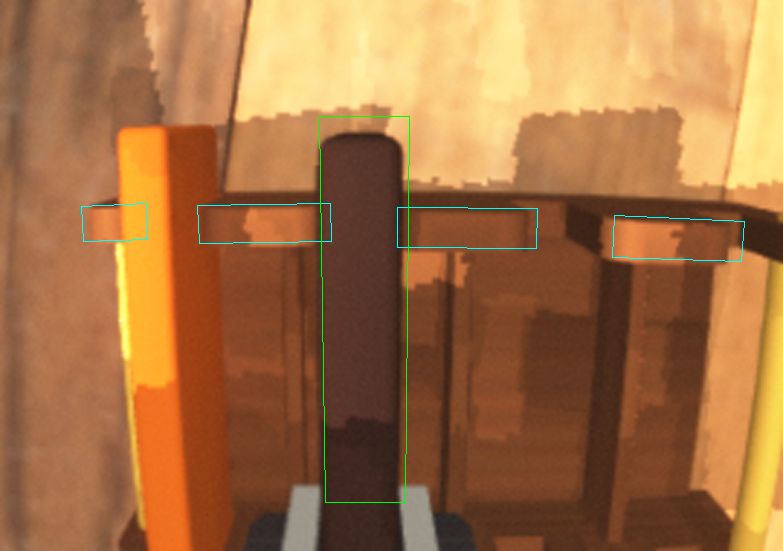

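Bar and teeth line up within about 1 mm (bar 320–403, slot gap 331–397 at tooth height), so I insert it.

apply_moves:
  targets:
    - {"translation":[0,-0.005,0.14],"twist":0,"hand":0}
    - {"translation":[0,0,0.14],"twist":0,"hand":0}
    - {"translation":[0,0,0.04],"twist":0,"hand":0}

```text
time: 12.35
tool_pos: [0.5067, 0.2561, 0.0968]
tool_rot: [-0.001, 0.652, 0.759, -0.001]
contact_force: [0.4, -0.1, -1.8]
gripper_width: 0.118
grasp_force: 63.2
```

apply_moves:
  targets:
    - {"translation":[0,0,0.1],"twist":0,"hand":0}
    - {"translation":[0,0,0.1],"twist":0,"hand":0}
    - {"translation":[0,0,0.04],"twist":0,"hand":0}
    - {"translation":[0,0,0],"twist":0,"hand":0}
    - {"translation":[0,0,0],"twist":0,"hand":0}

```text
time: 12.85
tool_pos: [0.508, 0.2567, 0.0753]
tool_rot: [-0.0, 0.651, 0.759, -0.0]
contact_force: [-2.1, -1.2, 3.9]
gripper_width: 0.123
grasp_force: 63.9
```

apply_moves:
  targets:
    - {"translation":[0,0,0],"twist":0,"hand":0.2}
    - {"translation":[0,0,0],"twist":0,"hand":0.3}
    - {"translation":[0,0,0],"twist":0,"hand":0.35}
    - {"translation":[0,0,0],"twist":0,"hand":0.35}

```text
time: 13.25
tool_pos: [0.5079, 0.2567, 0.0749]
tool_rot: [0.0, 0.651, 0.759, 0.0]
contact_force: [-1.0, -0.2, -0.4]
gripper_width: 0.35
grasp_force: 0.0
```

```bash
python3 - <<'E'
from go import *
b=at(ST,SX[1]);b[0]-=.0005;json.dump([b+[.075],.155],open("cmd.json","w"))
a=at(RK,SX[2])
path([(b+[.145],.155,.35,.036,0),(a+[.145],.263,.4,.045,0),(a+[.12],.263,.4,.045,2),(a+[.064],.263,.4,.02,1)])
E
```

```text
err [ 0.0005 -0.0008 -0.0001] -0.003
13.25 [0.5075 0.2575 0.075 ] 0.155
[{"translation": [0.0, 0.0, -0.35], "twist": 0, "hand": 0.35}, {"translation": [0.0, 0.0, -0.35], "twist": 0, "hand": 0.35}, {"translation": [-0.411, -0.023, 0.0], "twist": -0.14, "hand": 0.4}, {"translation": [-0.411, -0.028, 0.0], "twist": -0.14, "hand": 0.4}, {"translation": [-0.411, -0.034, 0.0], "twist": -0.14, "hand": 0.4}, {"translation": [-0.41, -0.04, 0.0], "twist": -0.14, "hand": 0.4}, {"translation": [-0.409, -0.046, 0.0], "twist": -0.14, "hand": 0.4}, {"translation": [-0.409, -0.051, 0.0], "twist": -0.14, "hand": 0.4}]
[{"translation": [-0.408, -0.057, 0.0], "twist": -0.14, "hand": 0.4}, {"translation": [-0.407, -0.063, 0.0], "twist": -0.14, "hand": 0.4}, {"translation": [0.0, 0.0, 0.25], "twist": 0.04, "hand": 0.4}, {"translation": [0, 0, 0], "twist": 0, "hand": 0.4}, {"translation": [0, 0, 0], "twist": 0, "hand": 0.4}, {"translation": [0.0, 0.0, 0.187], "twist": 0, "hand": 0.4}, {"translation": [0.0, 0.0, 0.186], "twist": 0, "hand": 0.4}, {"translation": [0.0, 0.0, 0.187], "twist": 0, "hand": 0.4}]
[{"translation": [0, 0, 0], "twist": 0, "hand": 0.4}]
```

apply_moves:
  targets:
    - {"translation":[0,0,-0.35],"twist":0,"hand":0.35}
    - {"translation":[0,0,-0.35],"twist":0,"hand":0.35}
    - {"translation":[-0.411,-0.023,0],"twist":-0.14,"hand":0.4}
    - {"translation":[-0.411,-0.028,0],"twist":-0.14,"hand":0.4}
    - {"translation":[-0.411,-0.034,0],"twist":-0.14,"hand":0.4}
    - {"translation":[-0.41,-0.04,0],"twist":-0.14,"hand":0.4}
    - {"translation":[-0.409,-0.046,0],"twist":-0.14,"hand":0.4}
    - {"translation":[-0.409,-0.051,0],"twist":-0.14,"hand":0.4}

```text
time: 14.05
tool_pos: [0.5318, 0.0091, 0.1451]
tool_rot: [0.0, 0.619, 0.786, 0.0]
contact_force: [-0.3, -0.6, -0.2]
gripper_width: 0.4
grasp_force: 0.0
```

apply_moves:
  targets:
    - {"translation":[-0.408,-0.057,0],"twist":-0.14,"hand":0.4}
    - {"translation":[-0.407,-0.063,0],"twist":-0.14,"hand":0.4}
    - {"translation":[0,0,0.25],"twist":0.04,"hand":0.4}
    - {"translation":[0,0,0],"twist":0,"hand":0.4}
    - {"translation":[0,0,0],"twist":0,"hand":0.4}

```text
time: 14.55
tool_pos: [0.5392, -0.0709, 0.1193]
tool_rot: [-0.001, 0.609, 0.793, -0.0]
contact_force: [-0.1, 0.5, 0.7]
gripper_width: 0.404
grasp_force: 0.0
```

```bash
python3 - <<'E'
from go import *
k=get_calibration("wrist");f=grab_frame("wrist");cv2.imwrite("pics/w8.png",f[:,:,::-1])
for i,n in ((2,"green"),(3,"blue")):
    m=regions_of("wrist",f"bar_{n}_center")
    for r in m[:1]:
        y,x=np.nonzero(r["pixels"]);print(n,r["score"],x.min(),x.max(),y.min(),y.max(),[(row,np.nonzero(r["pixels"][row])[0][[0,-1]].tolist()) for row in(125,175,220)])
    print([project("wrist",[at(RK,SX[i]+a,b)+[.074]],k).round(1).tolist() for b in(.07,0) for a in(-.0055,.0055)])
grab_frame("top");m=regions_of("top","bar_dark_center")
print([(r["score"],np.round(onplane("top",np.argwhere(r["pixels"])[:,::-1].mean(0),.07),3)) for r in m])
E
```

```text
green 0.76 247 267 106 311 [(125, [247, 267]), (175, [247, 266]), (220, [248, 266])]
[[[247.4, 105.5]], [[267.4, 105.5]], [[248.3, 224.0]], [[266.5, 224.0]]]
[[[329.4, 107.0]], [[347.8, 107.9]], [[323.1, 223.2]], [[340.1, 222.8]]]
[(0.85, array([0.502, 0.256, 0.07 ]))]
```

Green is exactly where expected, and dark is in the stand's second slot. I grip green.

apply_moves:
  targets:
    - {"translation":[0,0,0.187],"twist":0,"hand":0.4}
    - {"translation":[0,0,0.186],"twist":0,"hand":0.4}
    - {"translation":[0,0,0.187],"twist":0,"hand":0.4}
    - {"translation":[0,0,0],"twist":0,"hand":0.4}

```text
time: 15.2
tool_pos: [0.5379, -0.0703, 0.0616]
tool_rot: [-0.002, 0.609, 0.793, -0.001]
contact_force: [-0.9, 0.6, -0.1]
gripper_width: 0.398
grasp_force: 0.0
```

apply_moves:
  targets:
    - {"translation":[0,0,0],"twist":0,"hand":0}
    - {"translation":[0,0,0],"twist":0,"hand":0}
    - {"translation":[0,0,0],"twist":0,"hand":0}
    - {"translation":[0,0,0],"twist":0,"hand":0}
    - {"translation":[0,0,0],"twist":0,"hand":0}

```text
time: 15.7
tool_pos: [0.5408, -0.0715, 0.0654]
tool_rot: [0.001, 0.609, 0.793, 0.001]
contact_force: [0.0, 1.3, 5.0]
gripper_width: 0.12
grasp_force: 60.4
```

```bash
python3 - <<'E'
from go import *
a=at(RK,SX[2]);b=at(ST,SX[2]);b[0]-=.0007
path([(a+[.184],.263,0,.04,0),(b+[.184],.155,0,.045,0),(b+[.141],.155,0,.03,2),(b+[.085],.155,0,.014,2)])
E
```

```text
err [ 0.0004 -0.0011  0.0014] -0.0029
15.7 [ 0.5404 -0.0704  0.064 ] 0.263
[{"translation": [0.0, 0.0, -0.4], "twist": 0, "hand": 0}, {"translation": [0.0, 0.0, -0.4], "twist": 0, "hand": 0}, {"translation": [0.0, 0.0, -0.4], "twist": 0, "hand": 0}, {"translation": [0.4, 0.124, 0.0], "twist": 0.14, "hand": 0}, {"translation": [0.402, 0.118, 0.0], "twist": 0.14, "hand": 0}, {"translation": [0.404, 0.113, 0.0], "twist": 0.14, "hand": 0}, {"translation": [0.405, 0.107, 0.0], "twist": 0.14, "hand": 0}, {"translation": [0.407, 0.101, 0.0], "twist": 0.14, "hand": 0}]
[{"translation": [0.408, 0.095, 0.0], "twist": 0.14, "hand": 0}, {"translation": [0.409, 0.09, 0.0], "twist": 0.14, "hand": 0}, {"translation": [0.411, 0.084, 0.0], "twist": 0.14, "hand": 0}, {"translation": [0.0, 0.0, 0.215], "twist": -0.02, "hand": 0}, {"translation": [0.0, 0.0, 0.215], "twist": -0.02, "hand": 0}, {"translation": [0, 0, 0], "twist": 0, "hand": 0}, {"translation": [0, 0, 0], "twist": 0, "hand": 0}, {"translation": [0.0, 0.0, 0.14], "twist": 0, "hand": 0}]
[{"translation": [0.0, 0.0, 0.14], "twist": 0, "hand": 0}, {"translation": [0.0, 0.0, 0.14], "twist": 0, "hand": 0}, {"translation": [0.0, 0.0, 0.14], "twist": 0, "hand": 0}, {"translation": [0, 0, 0], "twist": 0, "hand": 0}, {"translation": [0, 0, 0], "twist": 0, "hand": 0}]
```

apply_moves:
  targets:
    - {"translation":[0,0,-0.4],"twist":0,"hand":0}
    - {"translation":[0,0,-0.4],"twist":0,"hand":0}
    - {"translation":[0,0,-0.4],"twist":0,"hand":0}
    - {"translation":[0.4,0.124,0],"twist":0.14,"hand":0}
    - {"translation":[0.402,0.118,0],"twist":0.14,"hand":0}
    - {"translation":[0.404,0.113,0],"twist":0.14,"hand":0}
    - {"translation":[0.405,0.107,0],"twist":0.14,"hand":0}
    - {"translation":[0.407,0.101,0],"twist":0.14,"hand":0}

```text
time: 16.5
tool_pos: [0.5478, 0.1396, 0.1838]
tool_rot: [0.0, 0.637, 0.771, -0.0]
contact_force: [0.9, 0.1, -1.5]
gripper_width: 0.122
grasp_force: 63.2
```

apply_moves:
  targets:
    - {"translation":[0.408,0.095,0],"twist":0.14,"hand":0}
    - {"translation":[0.409,0.09,0],"twist":0.14,"hand":0}
    - {"translation":[0.411,0.084,0],"twist":0.14,"hand":0}
    - {"translation":[0,0,0.215],"twist":-0.02,"hand":0}
    - {"translation":[0,0,0.215],"twist":-0.02,"hand":0}
    - {"translation":[0,0,0],"twist":0,"hand":0}
    - {"translation":[0,0,0],"twist":0,"hand":0}

```text
time: 17.2
tool_pos: [0.5528, 0.2635, 0.1405]
tool_rot: [-0.0, 0.651, 0.759, -0.001]
contact_force: [0.6, 0.7, -0.1]
gripper_width: 0.114
grasp_force: 63.1
```

apply_moves:
  targets:
    - {"translation":[0,0,0.14],"twist":0,"hand":0}
    - {"translation":[0,0,0.14],"twist":0,"hand":0}
    - {"translation":[0,0,0.04],"twist":0,"hand":0}

```text
time: 17.5
tool_pos: [0.5521, 0.263, 0.1068]
tool_rot: [-0.001, 0.652, 0.759, -0.001]
contact_force: [-0.3, 0.2, -1.1]
gripper_width: 0.121
grasp_force: 63.1
```

```bash
python3 - <<'E'
from go import *
f=grab_frame("wrist");cv2.imwrite("pics/w9.png",cv2.resize(f[60:250,130:400,::-1],None,fx=2.9,fy=2.9,interpolation=cv2.INTER_CUBIC))
s=state();print(s["tool_pos"],s["contact_force"])
E
```

```text
[0.55200587 0.26304723 0.10655215] [ 0.30677005 -0.69842999 -1.26685586]
```

View pics/w9.png

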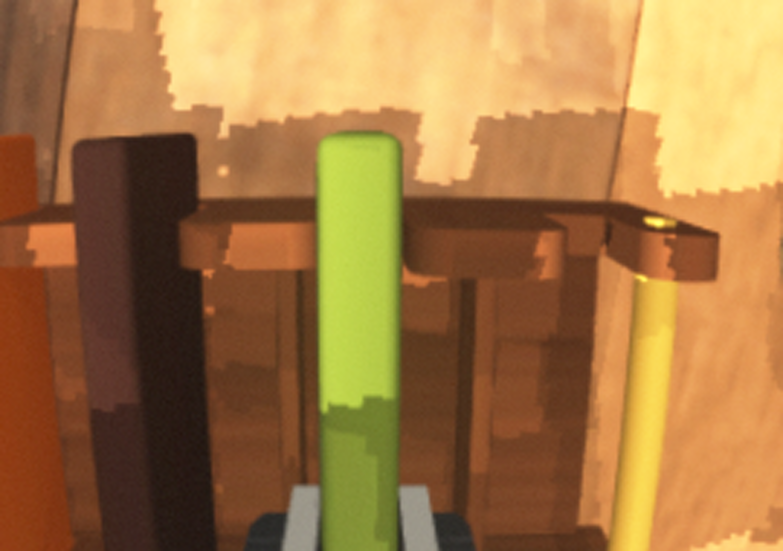

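The green bar is entering its slot between the teeth (bar 318–402), with dark and orange seated in front. I push it down and release.

apply_moves:
  targets:
    - {"translation":[0,0,0.1],"twist":0,"hand":0}
    - {"translation":[0,0,0.1],"twist":0,"hand":0}
    - {"translation":[0,0,0.04],"twist":0,"hand":0}
    - {"translation":[0,0,0],"twist":0,"hand":0}
    - {"translation":[0,0,0],"twist":0,"hand":0}

```text
time: 18.05
tool_pos: [0.5532, 0.2637, 0.0855]
tool_rot: [-0.0, 0.651, 0.759, -0.0]
contact_force: [-3.0, -0.6, 4.4]
gripper_width: 0.113
grasp_force: 64.0
```

```bash
python3 - <<'E'
from go import *
b=at(ST,SX[2]);b[0]-=.0007
a=at(RK,SX[3])
path([(b+[.155],.155,.35,.036,0),(a+[.155],.263,.4,.045,0),(a+[.12],.263,.4,.045,2),(a+[.064],.263,.4,.02,1)])
E
```

```text
err [ 0.0005 -0.001   0.0005] -0.0029
18.05 [0.5527 0.2647 0.085 ] 0.155
[{"translation": [0.0, 0.0, -0.35], "twist": 0, "hand": 0.35}, {"translation": [0.0, 0.0, -0.35], "twist": 0, "hand": 0.35}, {"translation": [-0.405, -0.023, 0.0], "twist": -0.14, "hand": 0.4}, {"translation": [-0.405, -0.028, 0.0], "twist": -0.14, "hand": 0.4}, {"translation": [-0.404, -0.034, 0.0], "twist": -0.14, "hand": 0.4}, {"translation": [-0.404, -0.04, 0.0], "twist": -0.14, "hand": 0.4}, {"translation": [-0.403, -0.045, 0.0], "twist": -0.14, "hand": 0.4}, {"translation": [-0.403, -0.051, 0.0], "twist": -0.14, "hand": 0.4}]
[{"translation": [-0.402, -0.057, 0.0], "twist": -0.14, "hand": 0.4}, {"translation": [-0.401, -0.062, 0.0], "twist": -0.14, "hand": 0.4}, {"translation": [0.0, 0.0, 0.35], "twist": 0.04, "hand": 0.4}, {"translation": [0, 0, 0], "twist": 0, "hand": 0.4}, {"translation": [0, 0, 0], "twist": 0, "hand": 0.4}, {"translation": [0.0, 0.0, 0.187], "twist": 0, "hand": 0.4}, {"translation": [0.0, 0.0, 0.187], "twist": 0, "hand": 0.4}, {"translation": [0.0, 0.0, 0.186], "twist": 0, "hand": 0.4}]
[{"translation": [0, 0, 0], "twist": 0, "hand": 0.4}]
```

apply_moves:
  targets:
    - {"translation":[0,0,0],"twist":0,"hand":0.2}
    - {"translation":[0,0,0],"twist":0,"hand":0.3}
    - {"translation":[0,0,0],"twist":0,"hand":0.35}
    - {"translation":[0,0,0],"twist":0,"hand":0.35}
    - {"translation":[0,0,-0.35],"twist":0,"hand":0.35}
    - {"translation":[0,0,-0.35],"twist":0,"hand":0.35}

```text
time: 18.65
tool_pos: [0.552, 0.2633, 0.1539]
tool_rot: [-0.001, 0.651, 0.759, -0.002]
contact_force: [0.1, 0.6, 0.5]
gripper_width: 0.352
grasp_force: 0.0
```

apply_moves:
  targets:
    - {"translation":[-0.405,-0.023,0],"twist":-0.14,"hand":0.4}
    - {"translation":[-0.405,-0.028,0],"twist":-0.14,"hand":0.4}
    - {"translation":[-0.404,-0.034,0],"twist":-0.14,"hand":0.4}
    - {"translation":[-0.404,-0.04,0],"twist":-0.14,"hand":0.4}
    - {"translation":[-0.403,-0.045,0],"twist":-0.14,"hand":0.4}
    - {"translation":[-0.403,-0.051,0],"twist":-0.14,"hand":0.4}
    - {"translation":[-0.402,-0.057,0],"twist":-0.14,"hand":0.4}
    - {"translation":[-0.401,-0.062,0],"twist":-0.14,"hand":0.4}

```text
time: 19.45
tool_pos: [0.5843, -0.0611, 0.155]
tool_rot: [0.0, 0.608, 0.794, 0.0]
contact_force: [0.9, -0.6, 0.2]
gripper_width: 0.401
grasp_force: 0.0
```

apply_moves:
  targets:
    - {"translation":[0,0,0.35],"twist":0.04,"hand":0.4}
    - {"translation":[0,0,0],"twist":0,"hand":0.4}
    - {"translation":[0,0,0],"twist":0,"hand":0.4}

```text
time: 19.75
tool_pos: [0.5834, -0.059, 0.119]
tool_rot: [-0.001, 0.609, 0.793, -0.001]
contact_force: [0.6, 0.4, 0.9]
gripper_width: 0.402
grasp_force: 0.0
```

```bash
python3 - <<'E'
from go import *
k=get_calibration("wrist");f=grab_frame("wrist")
for i,n in ((3,"blue"),):
    m=regions_of("wrist",f"bar_{n}_center")
    for r in m[:1]:
        y,x=np.nonzero(r["pixels"]);print(n,r["score"],x.min(),x.max(),y.min(),y.max(),[(row,np.nonzero(r["pixels"][row])[0][[0,-1]].tolist()) for row in(125,175,220)])
    print([project("wrist",[at(RK,SX[i]+a,b)+[.074]],k).round(1).tolist() for b in(.07,0) for a in(-.0055,.0055)])
grab_frame("top");m=regions_of("top","bar_green_center")
print([(r["score"],np.round(onplane("top",np.argwhere(r["pixels"])[:,::-1].mean(0),.08),3)) for r in m],at(ST,SX[2]))
E
```

```text
blue 0.96 247 268 105 312 [(125, [248, 267]), (175, [248, 267]), (220, [248, 266])]
[[[247.8, 105.5]], [[267.8, 105.5]], [[248.7, 224.2]], [[266.9, 224.2]]]
[(0.83, array([0.546, 0.265, 0.08 ]))] [np.float64(0.5534242652078075), np.float64(0.2646507422836963)]
```

apply_moves:
  targets:
    - {"translation":[0,0,0.187],"twist":0,"hand":0.4}
    - {"translation":[0,0,0.187],"twist":0,"hand":0.4}
    - {"translation":[0,0,0.186],"twist":0,"hand":0.4}
    - {"translation":[0,0,0],"twist":0,"hand":0.4}

```text
time: 20.35
tool_pos: [0.5828, -0.0585, 0.0621]
tool_rot: [-0.002, 0.609, 0.793, -0.001]
contact_force: [-0.8, 0.1, -0.8]
gripper_width: 0.404
grasp_force: 0.0
```

apply_moves:
  targets:
    - {"translation":[0,0,0],"twist":0,"hand":0}
    - {"translation":[0,0,0],"twist":0,"hand":0}
    - {"translation":[0,0,0],"twist":0,"hand":0}
    - {"translation":[0,0,0],"twist":0,"hand":0}
    - {"translation":[0,0,0],"twist":0,"hand":0}

```text
time: 20.85
tool_pos: [0.5855, -0.0595, 0.0657]
tool_rot: [0.001, 0.609, 0.793, 0.001]
contact_force: [-0.3, 1.1, 5.2]
gripper_width: 0.12
grasp_force: 60.0
```

```bash
python3 - <<'E'
from go import *
a=at(RK,SX[3]);b=at(ST,SX[3]);b[0]-=.001
path([(a+[.19],.263,0,.042,0),(b+[.19],.155,0,.045,0),(b+[.151],.155,0,.03,2),(b+[.095],.155,0,.014,2)])
E
```

```text
err [ 0.0007 -0.0012  0.0017] -0.0029
20.85 [ 0.5848 -0.0584  0.064 ] 0.263
[{"translation": [0.0, 0.0, -0.42], "twist": 0, "hand": 0}, {"translation": [0.0, 0.0, -0.42], "twist": 0, "hand": 0}, {"translation": [0.0, 0.0, -0.42], "twist": 0, "hand": 0}, {"translation": [0.394, 0.123, 0.0], "twist": 0.14, "hand": 0}, {"translation": [0.396, 0.117, 0.0], "twist": 0.14, "hand": 0}, {"translation": [0.398, 0.112, 0.0], "twist": 0.14, "hand": 0}, {"translation": [0.399, 0.106, 0.0], "twist": 0.14, "hand": 0}, {"translation": [0.4, 0.101, 0.0], "twist": 0.14, "hand": 0}]
[{"translation": [0.402, 0.095, 0.0], "twist": 0.14, "hand": 0}, {"translation": [0.403, 0.09, 0.0], "twist": 0.14, "hand": 0}, {"translation": [0.405, 0.084, 0.0], "twist": 0.14, "hand": 0}, {"translation": [0.0, 0.0, 0.195], "twist": -0.02, "hand": 0}, {"translation": [0.0, 0.0, 0.195], "twist": -0.02, "hand": 0}, {"translation": [0, 0, 0], "twist": 0, "hand": 0}, {"translation": [0, 0, 0], "twist": 0, "hand": 0}, {"translation": [0.0, 0.0, 0.14], "twist": 0, "hand": 0}]
[{"translation": [0.0, 0.0, 0.14], "twist": 0, "hand": 0}, {"translation": [0.0, 0.0, 0.14], "twist": 0, "hand": 0}, {"translation": [0.0, 0.0, 0.14], "twist": 0, "hand": 0}, {"translation": [0, 0, 0], "twist": 0, "hand": 0}, {"translation": [0, 0, 0], "twist": 0, "hand": 0}]
```

The ribbon dispenser and its cord stand near the straight path, so I take this bar round by a smaller x.

```bash
python3 - <<'E'
from go import *
a=at(RK,SX[3]);b=at(ST,SX[3]);b[0]-=.001
json.dump([a+[.064],.263],open("cmd.json","w"))
path([(a+[.19],.263,0,.042,0),([.54,.06,.19],.22,0,.045,0),([.545,.22,.19],.18,0,.045,0),(b+[.19],.155,0,.045,0),(b+[.151],.155,0,.03,2),(b+[.095],.155,0,.014,2)])
E
```

```text
err [ 0.0007 -0.0012  0.0017] -0.0029
20.85 [ 0.5848 -0.0584  0.064 ] 0.263
[{"translation": [0.0, 0.0, -0.42], "twist": 0, "hand": 0}, {"translation": [0.0, 0.0, -0.42], "twist": 0, "hand": 0}, {"translation": [0.0, 0.0, -0.42], "twist": 0, "hand": 0}, {"translation": [0.42, -0.042, 0.0], "twist": 0.14, "hand": 0}, {"translation": [0.419, -0.047, 0.0], "twist": 0.14, "hand": 0}, {"translation": [0.418, -0.054, 0.0], "twist": 0.14, "hand": 0}, {"translation": [0.388, 0.1, 0.0], "twist": 0.1, "hand": 0}, {"translation": [0.389, 0.096, 0.0], "twist": 0.1, "hand": 0}]
[{"translation": [0.389, 0.092, 0.0], "twist": 0.1, "hand": 0}, {"translation": [0.39, 0.088, 0.0], "twist": 0.1, "hand": 0}, {"translation": [0.207, 0.307, 0.0], "twist": 0.13, "hand": 0}, {"translation": [0.211, 0.304, 0.0], "twist": 0.13, "hand": 0}, {"translation": [0.0, 0.0, 0.195], "twist": 0, "hand": 0}, {"translation": [0.0, 0.0, 0.195], "twist": 0, "hand": 0}, {"translation": [0, 0, 0], "twist": 0, "hand": 0}, {"translation": [0, 0, 0], "twist": 0, "hand": 0}]
[{"translation": [0.0, 0.0, 0.14], "twist": 0, "hand": 0}, {"translation": [0.0, 0.0, 0.14], "twist": 0, "hand": 0}, {"translation": [0.0, 0.0, 0.14], "twist": 0, "hand": 0}, {"translation": [0.0, 0.0, 0.14], "twist": 0, "hand": 0}, {"translation": [0, 0, 0], "twist": 0, "hand": 0}, {"translation": [0, 0, 0], "twist": 0, "hand": 0}]
```

apply_moves:
  targets:
    - {"translation":[0,0,-0.42],"twist":0,"hand":0}
    - {"translation":[0,0,-0.42],"twist":0,"hand":0}
    - {"translation":[0,0,-0.42],"twist":0,"hand":0}
    - {"translation":[0.42,-0.042,0],"twist":0.14,"hand":0}
    - {"translation":[0.419,-0.047,0],"twist":0.14,"hand":0}
    - {"translation":[0.418,-0.054,0],"twist":0.14,"hand":0}
    - {"translation":[0.388,0.1,0],"twist":0.1,"hand":0}
    - {"translation":[0.389,0.096,0],"twist":0.1,"hand":0}

```text
time: 21.65
tool_pos: [0.5417, 0.1404, 0.1897]
tool_rot: [0.0, 0.634, 0.773, -0.0]
contact_force: [0.3, 0.1, -0.8]
gripper_width: 0.119
grasp_force: 63.5
```

apply_moves:
  targets:
    - {"translation":[0.389,0.092,0],"twist":0.1,"hand":0}
    - {"translation":[0.39,0.088,0],"twist":0.1,"hand":0}
    - {"translation":[0.207,0.307,0],"twist":0.13,"hand":0}
    - {"translation":[0.211,0.304,0],"twist":0.13,"hand":0}
    - {"translation":[0,0,0.195],"twist":0,"hand":0}
    - {"translation":[0,0,0.195],"twist":0,"hand":0}
    - {"translation":[0,0,0],"twist":0,"hand":0}
    - {"translation":[0,0,0],"twist":0,"hand":0}

```text
time: 22.45
tool_pos: [0.5979, 0.2703, 0.1503]
tool_rot: [-0.0, 0.651, 0.759, -0.001]
contact_force: [-0.6, -0.7, -0.7]
gripper_width: 0.117
grasp_force: 63.4
```

apply_moves:
  targets:
    - {"translation":[0,0,0.14],"twist":0,"hand":0}
    - {"translation":[0,0,0.14],"twist":0,"hand":0}
    - {"translation":[0,0,0.04],"twist":0,"hand":0}

```text
time: 22.75
tool_pos: [0.5972, 0.27, 0.1166]
tool_rot: [-0.001, 0.651, 0.759, -0.001]
contact_force: [-0.4, -0.3, -1.4]
gripper_width: 0.118
grasp_force: 63.4
```

```bash
python3 - <<'E'
from go import *
f=grab_frame("wrist");cv2.imwrite("pics/w10.png",cv2.resize(f[60:250,130:400,::-1],None,fx=2.9,fy=2.9,interpolation=cv2.INTER_CUBIC))
s=state();print(s["tool_pos"],s["contact_force"],yaw(rot(s)))
E
```

```text
[0.59701036 0.27003263 0.11634499] [-0.56736416 -1.05790226 -1.30182353] 0.1517969457443353
```

View pics/w10.png

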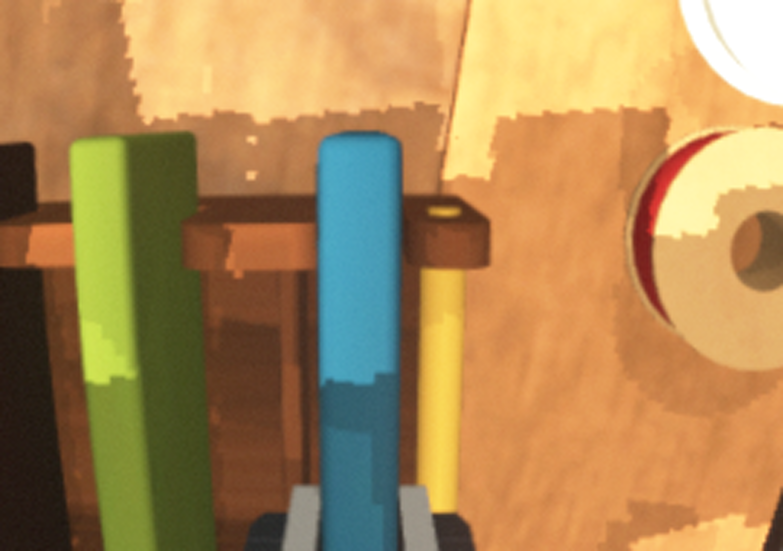

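The blue bar (318–402) is entering the last slot, between the fourth tooth and the end post. I seat and release it.

apply_moves:
  targets:
    - {"translation":[0,0,0.1],"twist":0,"hand":0}
    - {"translation":[0,0,0.1],"twist":0,"hand":0}
    - {"translation":[0,0,0.04],"twist":0,"hand":0}
    - {"translation":[0,0,0],"twist":0,"hand":0}
    - {"translation":[0,0,0],"twist":0,"hand":0}

```text
time: 23.3
tool_pos: [0.5986, 0.2706, 0.0959]
tool_rot: [0.0, 0.651, 0.759, -0.0]
contact_force: [-3.3, -0.6, 4.6]
gripper_width: 0.121
grasp_force: 64.3
```

apply_moves:
  targets:
    - {"translation":[0,0,0],"twist":0,"hand":0.2}
    - {"translation":[0,0,0],"twist":0,"hand":0.3}
    - {"translation":[0,0,0],"twist":0,"hand":0.35}
    - {"translation":[0,0,0],"twist":0,"hand":0.35}
    - {"translation":[0,0,-0.35],"twist":0,"hand":0.35}
    - {"translation":[0,0,-0.35],"twist":0,"hand":0.35}
    - {"translation":[0,-0.25,-0.3],"twist":0,"hand":0.35}
    - {"translation":[0,-0.25,-0.3],"twist":0,"hand":0.35}

```text
time: 24.1
tool_pos: [0.5487, 0.2629, 0.2263]
tool_rot: [0.0, 0.652, 0.759, 0.0]
contact_force: [-0.6, 0.7, 0.5]
gripper_width: 0.347
grasp_force: 0.0
```

apply_moves:
  targets:
    - {"translation":[0,-0.2,-0.3],"twist":0,"hand":0.35}
    - {"translation":[0,0,0],"twist":0,"hand":0.35}
    - {"translation":[0,0,0],"twist":0,"hand":0.35}

```text
time: 24.4
tool_pos: [0.5295, 0.2602, 0.256]
tool_rot: [0.001, 0.651, 0.759, 0.001]
contact_force: [0.1, 0.3, -0.1]
gripper_width: 0.352
grasp_force: 0.0
```

```bash
python3 - <<'E'
from go import *
k=get_calibration("wrist");f=grab_frame("wrist");img=f[:,:,::-1].copy()
for i in range(4):
    q=project("wrist",[at(ST,SX[i]+a,b)+[.074+.01*i] for a,b in((-.0055,-.07),(-.0055,.07),(.0055,.07),(.0055,-.07))],k)
    print(i,q.round().tolist()); 
for i,n in enumerate(("orange","dark","green","blue")):
    m=regions_of("wrist",f"bar_{n}_center")
    for r in m[:1]:
        yx=np.argwhere(r["pixels"]); print(n,round(r["score"],2),yx.min(0),yx.max(0))
a,b=cv2.boundingRect(np.array([project("wrist",[at(ST,x,y)+[.07]],k)[0] for x in(-.1,.1) for y in(-.08,.08)],np.int32))[:2],0
print(a); cv2.imwrite("pics/w11.png",cv2.resize(img[60:330,100:440],None,fx=2.2,fy=2.2,interpolation=cv2.INTER_CUBIC))
E
```

```text
0 [[190.0, 232.0], [182.0, 106.0], [193.0, 105.0], [199.0, 232.0]]
1 [[229.0, 237.0], [226.0, 104.0], [237.0, 104.0], [239.0, 237.0]]
2 [[272.0, 241.0], [274.0, 104.0], [286.0, 104.0], [282.0, 240.0]]
3 [[317.0, 244.0], [324.0, 105.0], [336.0, 106.0], [327.0, 244.0]]
orange 0.93 [104 183] [230 206]
dark 0.63 [104 225] [237 241]
green 0.7 [105 268] [239 284]
blue 0.82 [106 305] [243 333]
(159, 97)
```

View pics/w11.png

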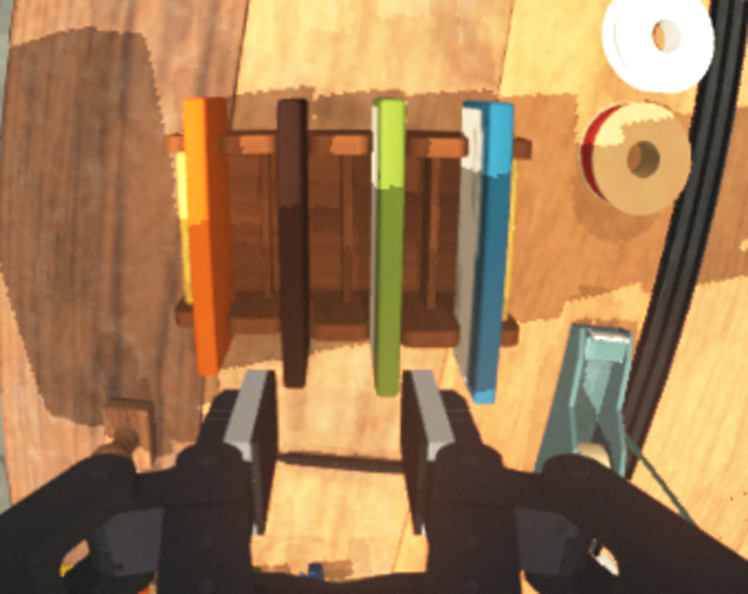

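All four bars stand in order within a couple of pixels of the predicted seated positions: orange ~205, dark ~292, green ~388 and blue ~490. I hand in.

```bash
python3 -c "
from plant import *
print(job_done())"
```

```text
the job is handed in; nothing more can be done
None
```

I moved all four bars into the stand in order, front to back orange, dark, green and blue, and handed the job in at about 25 s; the last wrist picture showed each one upright and seated in its slot.

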